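# Hang the washed breakfast boards to dry and set the timer

## Task

Hang every washed breakfast board from the slotted stand on the drying rail, with its two holes over the two pins of a pair, grip tab up, one board to a pair and any pair you like. When all of them hang, set the kitchen timer to 45 minutes, pressing it down on its mat while you turn the dial so that the base does not spin along; it must end standing on the mat, its base as square to the mat as it was. Leave the mug, the glass and the spice jar where they stand.

Things in the scene. Friction and masses are not known exactly. Their poses are not given: they have to be found in the camera images.
- board1_c (a point): Wooden breakfast board on edge in the stand (or absent), 0.12 kg. Plate 80 wide (its y) x 80 tall x 10 mm thick (its x), with a tab 34 wide, 10 thick, 50 tall on the middle of its top edge (z up). Two 17 mm through holes at y = -26 and +26. This point is its centre, half-way between the holes: 65 above the lower edge, 15 below the plate's top edge, 40 below the middle of the tab. Both sides are alike.
- board2_c (a point): Wooden breakfast board on edge in the stand (or absent), 0.12 kg. Plate 80 wide (its y) x 80 tall x 10 mm thick (its x), with a tab 34 wide, 10 thick, 50 tall on the middle of its top edge (z up). Two 17 mm through holes at y = -26 and +26. This point is its centre, half-way between the holes: 65 above the lower edge, 15 below the plate's top edge, 40 below the middle of the tab. Both sides are alike.
- board3_c (a point): Wooden breakfast board on edge in the stand (or absent), 0.12 kg. Plate 80 wide (its y) x 80 tall x 10 mm thick (its x), with a tab 34 wide, 10 thick, 50 tall on the middle of its top edge (z up). Two 17 mm through holes at y = -26 and +26. This point is its centre, half-way between the holes: 65 above the lower edge, 15 below the plate's top edge, 40 below the middle of the tab. Both sides are alike.
- board4_c (a point): Wooden breakfast board on edge in the stand (or absent), 0.12 kg. Plate 80 wide (its y) x 80 tall x 10 mm thick (its x), with a tab 34 wide, 10 thick, 50 tall on the middle of its top edge (z up). Two 17 mm through holes at y = -26 and +26. This point is its centre, half-way between the holes: 65 above the lower edge, 15 below the plate's top edge, 40 below the middle of the tab. Both sides are alike.
- pair1 (a point): First (right-hand end) pair of pins: the point half-way between the two pins where they leave the beam's front face, 135 mm above the table. Axes as the rail: x into the beam, y along it, z up. Pins at y = -26 and +26 mm.
- pair2 (a point): Second pair of pins: the point half-way between the two pins where they leave the beam's front face, 135 mm above the table. Axes as the rail: x into the beam, y along it, z up. Pins at y = -26 and +26 mm.
- pair3 (a point): Third pair of pins: the point half-way between the two pins where they leave the beam's front face, 135 mm above the table. Axes as the rail: x into the beam, y along it, z up. Pins at y = -26 and +26 mm.
- pair4 (a point): Fourth (left-hand end) pair of pins: the point half-way between the two pins where they leave the beam's front face, 135 mm above the table. Axes as the rail: x into the beam, y along it, z up. Pins at y = -26 and +26 mm.
- rail: Fixed wooden drying rail; origin on the table under the middle of the beam's front face; pins point to its -x. Beam 365 long (y), 22 deep, its top 148 mm above the table; free above and behind. Four pairs of pins 95 mm apart. Pins 8 mm thick, 40 mm long plus a 4 mm round end, rising 0.2 rad towards the tip (axis 8 mm higher at x = -39 than at the face).
- stand: Fixed slotted wooden stand, 200 x 104 mm, 40 mm high; origin at the centre of its underside. Four slots 13 mm wide at its x = -82.5, -27.5, +27.5, +82.5 mm, along its y. A board in a slot has its lower edge 10 mm above the table and its flat sides facing the stand's x; it comes out straight up, free after 30 mm.
- timer_c (a point): Free-standing round kitchen timer, 62 mm across, 60 mm high, 0.09 kg; point on its axis, 30 mm above its underside, axes of the white base (z up). Base: lower 26 mm. The domed red dial above is 62 wide at 32 mm, 55 at 44 mm: grip there, fingertips over 30 mm above the mat, for lower tips catch the base. The base spins with the stiff dial unless pressed down (8 to 15 N) during the turn.
- timer_dial (a joint): Angle of the dial on the base, rad, counter-clockwise from above positive, 0 (nought) to 5.24 (60 minutes); 45 minutes is 3.93, i.e. 225 degrees counter-clockwise from nought. At 0 the grip ridge across its top lies along the base's x axis. Starts at 0.3 to 1.0, stays where it is left.
- mat_c (a point): Centre of the top of the fixed square cork mat, 140 x 140 x 2 mm, under the timer; x and y along its sides, x roughly away from the robot. At the start the base's x axis is along the mat's x to within 0.1 rad.
- mug_c (a point): Bystander: white mug, 95 mm high; the point is at its middle.
- glass_c (a point): Bystander: drinking glass, 81 mm across, 92 mm high; the point is at its middle.
- spice_jar_c (a point): Bystander: spice jar, 45 mm across, 100 mm high; the point is at its middle.
Not all that is in view belongs to the job. Of the things like the part that bears timer_c, leave any that is green; of the rest the larger one is meant.

How it is judged:
By the outcome, as a careful person would: the job done as asked, in the order asked, and still so for the second after the job is handed in, with the robot touching nothing.
Of board1, board2, board3, board4 only 3 to 4 are there at a start; the rules pass over those that are not, and their reading is None.
At some moment in a run one of timer may be knocked a few centimetres aside while the robot is not near it.
It also fails if it takes over 208 s, if anything falls off the work surface, if the arm or the gripper's body presses on something with over 40 N, if the wrist force passes 120 N, or if a joint passes its speed limit or range.

## Robot

A 7-joint arm with a two-finger parallel gripper is mounted at the origin on a cart in front of the work surface, level with it; the furniture and walls round the work are solid. World frame = base frame: x ahead of the robot, y to its left, z up, the work surface at z = 0. Lengths are in m, angles in rad, forces in N, time in s.
With the tool pointing down it reaches from about 0.4 to 0.875 m from the base axis. Payload 6.5 kg.
Tool frame: the origin (TCP) lies at the very end of the fingers, on their centre line; the grasp point (between the pads) lies 19 mm behind it; z points along the fingers, y is the line along which they close (so a half turn about z gives the same grasp; the last joint's range is limited). The gripper opens to 88 mm and grips with 3 to 60 N. Pads are 18 mm wide; open, the fingers measure 123 mm over their backs; the gripper's body (75 mm by 187 mm) begins 45 mm behind the grasp point.
Start: joints at [-1.309, 0.536, -0.004, 1.538, 0.003, 1.067, -0.071], TCP at [0.209, 0.615, 0.239] pointing down, gripper open.
Joint ranges: [-2.7, 2.7], [-0.37, 2.16], [-1.27, 1.26], [0.24, 2.4], [-1.31, 4.45], [0.19, 1.91], [-2.76, 2.76]. Speed limits (rad/s): [2.39, 2.39, 3.14, 3.14, 3.14, 3.14, 3.14].

## Interface

Orientations are given as a unit quaternion [w, x, y, z].
In Python, from bench import status, vision, sign_off gives the robot as it stands. The module is installed in compiled form; this text tells all that it offers.
- The arm moves only by the tool apply_moves, never from a script. Its argument "targets" is a list that holds one entry, the list of rows, each a list of 5 numbers: the shift along the tool's x, y, z in units of 0.12 m (1.0 is 0.12 m), then the turn about the tool's z in units of pi rad (1.0 is pi rad), then the closure, from 0 (fully open) to 1 (shut). In form: [[[dx, dy, dz, twist, claw], ...]]. A call has 1 to 20 rows; each row shifts and turns the commanded pose from where the row before left it, along the tool's axes as they then stand; what a row does not reach is not made up. A row lasts 1/10 s, in which the tool goes at most 50 mm and 8.59 degrees, less where a joint would pass 70% of its speed; a pose out of reach is approached as far as the arm can. A call with a number of a shift or a turn outside -1 to 1 is refused whole. A call with a gripper value outside its range is refused whole. The fingers move at their own pace and stop on an object; "newtons" is the grip in N (left out, the last holds). Time passes only in rows, so rows that do not move let the fingers close. It gives the time, the measured TCP pose, the force, the opening and the grip force at its end, in the units of the state.
- status.get_state(): the state, without advancing time (a new reading comes with each control period).
- vision.grab_frame(name): name is "side" or "top"; returns the picture (384x512x3 uint8, red, green, blue); there is no depth.
- vision.camera_info(name): a dict with "fx", "fy", "cx", "cy" (pixels), "k1" (the pictures are not rectified: a ray, as slopes to the right and down, at radius r is drawn at 1 + k1 r^2 times it, then the intrinsics apply), "world_to_cam" (4x4, takes a point from world to camera coordinates). Camera axes: x right, y down, z forward; pixel columns grow to the right and rows downward; lengths in m; the calibration is good to about 2 mm. A picture is of the moment at which its call begins. camera_info takes no time and is no camera call.
- sign_off(): hands the job in; it is judged then, once.
The state is a dict: "clock": time; "q": joint angles; "joint_vel": joint speeds; "tau": joint torques, N m; "eef_pos": TCP position; "eef_rot": TCP orientation; "force": force on the tool from outside, world axes, zero at the start; "torque": the same for the moment, N m; "gripper_width": finger opening in m; "grip_force": force on a finger pad.
Only numpy, scipy, OpenCV 4.12 (cv2) and the standard library are available. Lean on these libraries where they do the work, as an engineer would, in place of code of your own. Each camera call takes 0.05 s, during which the arm holds its last target. There are 200 camera calls.

## Working session

There is one attempt and no reset: what is moved stays moved. The work goes in short steps, Python scripts to look and compute and a tool call to move; the robot and the scene stay as the last step left them, time stands still between calls to the robot, and variables do not carry over. Pictures are saved under pics/ and viewed, at most 15 in all, crops included, and the job is handed in when it is done.

Besides the shell and the picture viewer there is one more tool, called after "Request:" as a command line: name --argument value ..., lists and objects as JSON in quotes. apply_moves: Moves the arm, as the interface text tells. Shifts and turns lie within -1 to 1; 1 stands for 0.12 m of shift or pi rad of turn. Its arguments: {"type":"object","properties":{"targets":{"type":"array","items":{"type":"array","items":{"type":"array","items":{"type":"number","minimum":-1,"maximum":1}}}},"newtons":{"type":"number"}},"required":["targets"]}

```bash
mkdir -p pics; cat > h.py <<'E'
import numpy as np, cv2
from bench import status, vision
def ray(n,u,v):
    c=vision.camera_info(n); K=np.array([[c['fx'],0,c['cx']],[0,c['fy'],c['cy']],[0,0,1.]])
    d=np.array([(u-c['cx'])/c['fx'],(v-c['cy'])/c['fy']]); s=d.copy()
    for _ in range(20): s=d/(1+c['k1']*(s@s))
    T=np.array(c['world_to_cam']); R=T[:3,:3]; o=-R.T@T[:3,3]
    return o,R.T@np.array([s[0],s[1],1])
def onz(n,u,v,z):
    o,d=ray(n,u,v); return o+d*(z-o[2])/d[2]
def proj(n,p):
    c=vision.camera_info(n); T=np.array(c['world_to_cam']); q=T[:3,:3]@np.array(p)+T[:3,3]
    s=q[:2]/q[2]; s=s*(1+c['k1']*(s@s)); return np.array([c['fx']*s[0]+c['cx'],c['fy']*s[1]+c['cy']])
def grab(n,f=None):
    im=vision.grab_frame(n)
    if f: cv2.imwrite('pics/'+f,cv2.cvtColor(im,cv2.COLOR_RGB2BGR))
    return im
E
python3 - <<'E'
from h import *
a=grab('top','top0.png'); b=grab('side','side0.png')
print(status.get_state())
for n in('top','side'):
    c=vision.camera_info(n); o,d=ray(n,256,192); print(n,c['fx'],c['k1'],o,d)
E
```

```text
{'clock': 0.1, 'q': array([-1.30921817,  0.53708627, -0.00441383,  1.5387267 ,  0.00263061,
        1.06728607, -0.07118653]), 'joint_vel': array([-1.11326181e-03, -3.21690105e-04,  2.60785527e-04, -2.41241680e-03,
        9.48465069e-06,  1.30564259e-03, -9.92480192e-04]), 'tau': array([ 2.67304917e-03, -5.72073877e+01,  9.93957035e-01, -2.52230805e+01,
       -5.61766396e-02,  1.34653633e-02,  2.29161134e-05]), 'eef_pos': array([0.20912502, 0.61488417, 0.23794817]), 'eef_rot': array([-4.75437574e-05,  1.63117596e-01,  9.86606348e-01, -7.49162340e-04]), 'force': array([-0.33063487,  0.03832987,  0.80413906]), 'torque': array([ 0.01963378,  0.02348182, -0.0167401 ]), 'grip_force': 0.0, 'gripper_width': 0.08854686860897727}
top 430.8086047991905 -0.0734343973165647 [ 0.42771639 -0.05217807  1.58360142] [ 0.06244129 -0.00125899 -0.99807344]
side 480.61118281524915 0.005197795297658709 [-0.07371147 -0.97417234  0.89467897] [ 0.45001187  0.67598008 -0.58366306]
```

View pics/top0.png

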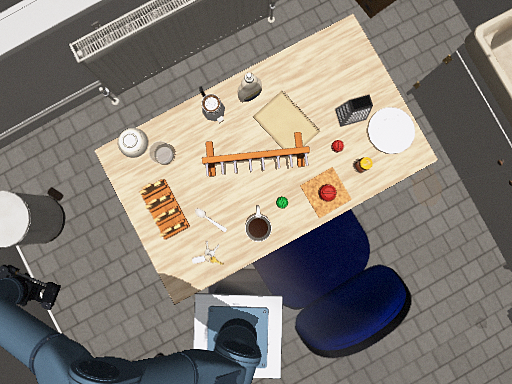

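View pics/side0.png

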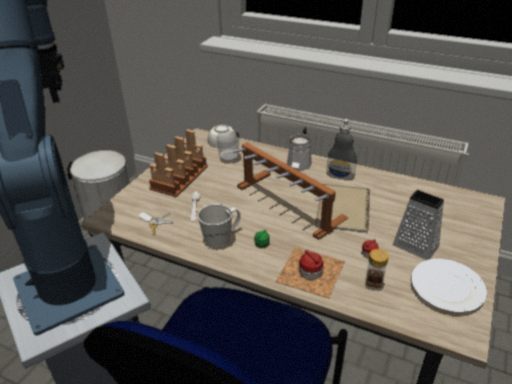

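The mug is near top (258,228), the timer candidates are red on the mat at (327,193), small red at (338,146) and green at (282,202). The one on the mat is meant: it is the larger one that is not green. I'll enlarge the stand, rail and timer to confirm.

```bash
python3 - <<'E'
from h import *
a=cv2.imread('pics/top0.png'); b=cv2.imread('pics/side0.png')
r=lambda i,x0,y0,x1,y1,w,h:cv2.resize(i[y0:y1,x0:x1],(w,h),interpolation=cv2.INTER_CUBIC)
o=np.zeros((600,800,3),np.uint8)
o[:300,:400]=r(a,130,165,210,225+0,400,300)[:300]
o[:300,400:]=r(a,190,125,330,230,400,300)
o[300:,:400]=r(b,140,120,220,180+20,400,300)
o[300:,400:]=r(a,270,130,380,212,400,300)
o[:300,:400]=r(a,130,170,220,238,400,300)
cv2.imwrite('pics/crop0.png',o)
for u,v in((0,0),(511,0),(0,383),(511,383),(327,193),(338,146),(258,228),(160,205)): print(u,v,onz('top',u,v,0).round(3))
print(proj('top',[0,0,0]))
E
```

```text
0 0 [1.264 0.985 0.   ]
511 0 [ 1.319 -1.048  0.   ]
0 383 [-0.214  0.882  0.   ]
511 383 [-0.162 -1.026  0.   ]
327 193 [ 0.53  -0.316  0.   ]
338 146 [ 0.707 -0.355  0.   ]
258 228 [ 0.395 -0.065  0.   ]
160 205 [0.469 0.299 0.   ]
[237.14320481 336.29816591]
```

View pics/crop0.png

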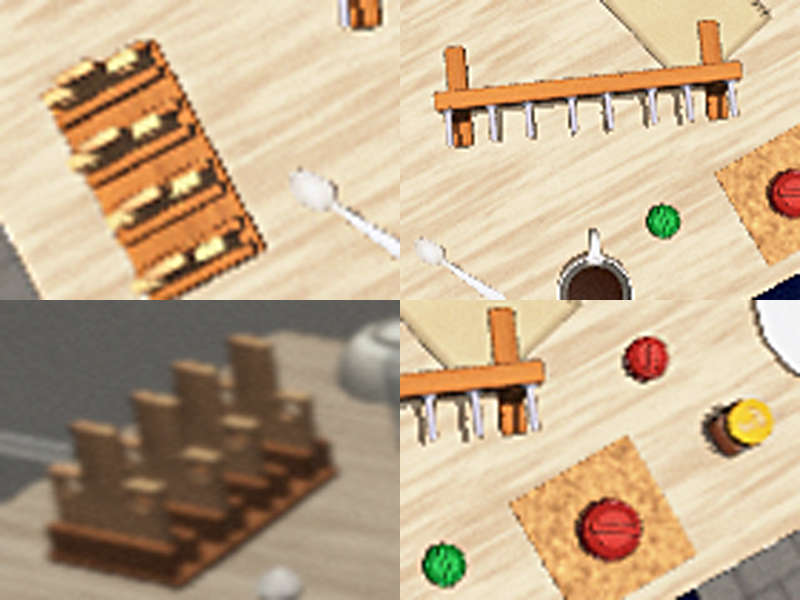

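```bash
python3 - <<'E'
from h import *
for u,v in((190.2,130.5),(179,138),(171,146),(159,154)):
    p=onz('side',u,v,.14); print('tab',p.round(3), proj('top',p).round(1))
b=cv2.imread('pics/side0.png'); a=cv2.imread('pics/top0.png')
r=lambda i,x0,y0,x1,y1,w,h:cv2.resize(i[y0:y1,x0:x1],(w,h),interpolation=cv2.INTER_CUBIC)
o=np.zeros((560,800,3),np.uint8)
o[:,:400]=r(b,146,122,216,194+26,400,560); o[:,400:]=r(a,135,172,195,172+84,400,560)
cv2.imwrite('pics/crop1.png',o)
# rail beam
hsv=cv2.cvtColor(a,cv2.COLOR_BGR2HSV)
m=cv2.inRange(hsv,(5,150,90),(16,255,255)); m[:,:200]=0;m[:,312:]=0;m[:,:][:130]=0;m[180:]=0
# beam only: open with a horizontal kernel
m2=cv2.morphologyEx(m,cv2.MORPH_OPEN,np.ones((1,12),np.uint8))
c=max(cv2.findContours(m2,0,2)[0],key=cv2.contourArea); R=cv2.minAreaRect(c); print(R)
B=np.array([onz('top',*p,.148)[:2] for p in cv2.boxPoints(R)]); print(B.round(4))
# mat, timer
m=cv2.inRange(hsv,(8,70,120),(22,200,255)); m[:,:300]=0; m[:165]=0; m[222:]=0;m[:,352:]=0
c=max(cv2.findContours(cv2.morphologyEx(m,cv2.MORPH_OPEN,np.ones((3,3))),0,2)[0],key=cv2.contourArea); R=cv2.minAreaRect(cv2.convexHull(c)); print(R)
B=np.array([onz('top',*p,.002)[:2] for p in cv2.boxPoints(R)]); print(B.round(4),B.mean(0), np.linalg.norm(B-np.roll(B,1,0),axis=1))
E
```

```text
tab [0.528 0.312 0.14 ] [147.9 186. ]
tab [0.475 0.288 0.14 ] [154.  201.9]
tab [0.432 0.258 0.14 ] [162.5 215.1]
tab [0.381 0.236 0.14 ] [168.5 230.5]
((256.2998046875, 154.52024841308594), (6.774439334869385, 107.56378173828125), 84.22566986083984)
[[ 0.632   0.1293]
 [ 0.6786 -0.2299]
 [ 0.6557 -0.2326]
 [ 0.6092  0.1261]]
((325.07354736328125, 191.4558868408203), (40.30216598510742, 38.415679931640625), 59.03623962402344)
[[ 0.5602 -0.209 ]
 [ 0.637  -0.3297]
 [ 0.511  -0.4085]
 [ 0.4351 -0.2878]] [ 0.53583399 -0.30875977] [0.14787526 0.14311201 0.14861204 0.14249416]
```

View pics/crop1.png

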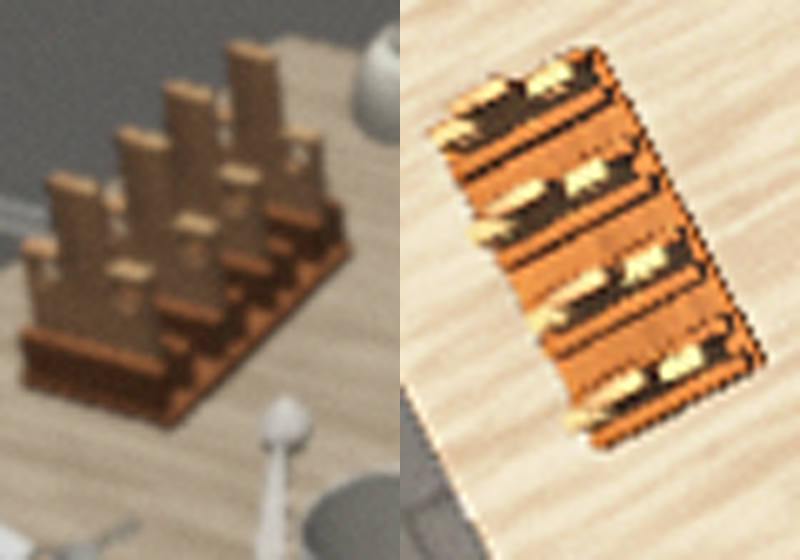

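```bash
cat >> h.py <<'E'
RM=np.array([.635,-.053]); RX=np.array([.9917,.1286]); RY=np.array([-.1286,.9917])
E
python3 - <<'E'
from h import *
top=[(147,186.2),(152.7,201.3),(162,214.8),(167.6,229.3)]; side=[(190.2,130.5),(179,138),(171,146),(159,154)]
P=[]
for t,s in zip(top,side):
    a=onz('top',*t,.14);b=onz('side',*s,.14); P.append((a[:2]+b[:2])/2); print(a.round(4),b.round(4))
P=np.array(P);m=P.mean(0);u=np.linalg.svd(P-m)[2][0]; print(m,u,np.degrees(np.arctan2(u[1],u[0])),((P-m)@u).round(4),((P-m)@[-u[1],u[0]]).round(4))
for n in('top','side'):
    im=cv2.cvtColor(cv2.imread(f'pics/{n}0.png'),cv2.COLOR_BGR2HSV).astype(np.float32)
    for x in(-.02,-.03):
        ys=np.arange(-.2,.2,.001)
        pts=np.array([proj(n,[*(RM+x*RX+y*RY),.135-.2*x]) for y in ys],np.float32)
        s=cv2.remap(im[...,1],pts[:,:1].copy(),pts[:,1:].copy(),cv2.INTER_LINEAR)[:,0]
        v=cv2.remap(im[...,2],pts[:,:1].copy(),pts[:,1:].copy(),cv2.INTER_LINEAR)[:,0]
        s=cv2.GaussianBlur(s.reshape(-1,1),(1,5),0)[:,0]
        print(n,x,[(int(round(1000*ys[i])),int(s[i]),int(v[i])) for i in range(8,392) if s[i]==s[i-8:i+9].min() and s[i]<s[i-15:i+15].mean()-6])
E
```

```text
[0.5276 0.3144 0.14  ] [0.5282 0.3115 0.14  ]
[0.4771 0.2928 0.14  ] [0.4754 0.2883 0.14  ]
[0.4327 0.2594 0.14  ] [0.4319 0.2575 0.14  ]
[0.3848 0.2386 0.14  ] [0.3807 0.2355 0.14  ]
[0.45477617 0.27477336] [-0.8792348  -0.47638866] -151.55019557178247 [-0.0825 -0.0264  0.0275  0.0813] [ 0.0012 -0.0037  0.0036 -0.0012]
top -0.02 [(-164, 19, 211), (-129, 42, 246), (-114, 23, 232), (-70, 20, 234), (-18, 20, 230), (25, 17, 234), (77, 21, 230), (105, 35, 252), (119, 16, 233), (139, 41, 248), (173, 18, 230)]
top -0.03 [(-166, 18, 225), (-112, 18, 205), (-71, 22, 224), (-54, 44, 248), (-17, 16, 205), (24, 19, 223), (77, 18, 237), (119, 20, 229), (140, 49, 245), (173, 18, 220)]
side -0.02 [(-165, 12, 129), (-114, 8, 120), (-70, 11, 127), (-19, 8, 120), (24, 11, 114), (76, 8, 111), (120, 11, 115), (171, 11, 125)]
side -0.03 [(-165, 11, 134), (-113, 7, 129), (-70, 10, 129), (-18, 10, 130), (27, 9, 134), (78, 10, 129), (119, 13, 110), (175, 7, 137)]<stdin>:15: RuntimeWarning: Mean of empty slice.
  ret = ret.dtype.type(ret / rcount)
```

```bash
cat >> h.py <<'E'
RM=np.array([.6346,-.0497])
from scipy.spatial.transform import Rotation as Ro
def st(): 
    s=status.get_state(); q=s['eef_rot']; return s,Ro.from_quat([q[1],q[2],q[3],q[0]])
def go(p,yaw=None):
    """units to reach p: twist first, then shift in the new axes (tool taken as vertical)"""
    s,R=st(); M=R.as_matrix(); y=np.degrees(np.arctan2(M[1,1],M[0,1])); tw=0
    if yaw is not None:
        tw=((y-yaw+180)%360-180)/180; y=yaw
    a=np.radians(y); Y=np.array([np.cos(a),np.sin(a),0]); Z=np.array([0,0,-1]); X=np.cross(Y,Z)
    d=np.array(p)-s['eef_pos']
    print('t',round(s['clock'],1),'pos',s['eef_pos'].round(4),'yaw',round(np.degrees(np.arctan2(M[1,1],M[0,1])),2),'tilt',M[2,2].round(4),'| twist',round(tw,4),'shift',(np.array([d@X,d@Y,d@Z])/.12).round(3),'| q',s['q'].round(2),'F',s['force'].round(1),'w',round(s['gripper_width'],4),'gf',round(s['grip_force'],1))
def rail(pair,x,z,dy=0):
    y=-.1425+.095*(pair-1)+dy; return [*(RM+x*RX+y*RY),z]
E
python3 -c "
from h import *
go([.3825,.237,.238],27.8)"
```

```text
t 0.1 pos [0.2091 0.6149 0.2379] yaw 71.22 tilt -1.0 | twist 0.2412 shift [-3.459 -0.191 -0.   ] | q [-1.31  0.54 -0.    1.54  0.    1.07 -0.07] F [-0.3  0.   0.8] w 0.0885 gf 0.0
```

Request:
apply_moves --targets '[[[0,0,0,0.0402,0.55],[0,0,0,0.0402,0.55],[0,0,0,0.0402,0.55],[0,0,0,0.0402,0.55],[0,0,0,0.0402,0.55],[0,0,0,0.0402,0.55],[0,0,0,0,0.55]]]' --newtons 25

```text
clock: 0.8
eef_pos: [0.2091, 0.6151, 0.2382]
eef_rot: [0.0, 0.517, 0.856, -0.0]
force: [0.1, 0.6, -0.4]
gripper_width: 0.0398
grip_force: 0.0
```

```bash
python3 -c "
from h import *
go([.3825,.237,.238],27.8)"
```

```text
t 0.8 pos [0.2091 0.6151 0.2382] yaw 27.75 tilt -1.0 | twist -0.0003 shift [-3.461e+00 -1.910e-01  2.000e-03] | q [-1.43  0.54  0.17  1.55 -0.1   1.06 -0.75] F [ 0.1  0.6 -0.4] w 0.0398 gf 0.0
```

Request:
apply_moves --targets '[[[-0.216,-0.012,0,0,0.55],[-0.216,-0.012,0,0,0.55],[-0.216,-0.012,0,0,0.55],[-0.216,-0.012,0,0,0.55],[-0.216,-0.012,0,0,0.55],[-0.216,-0.012,0,0,0.55],[-0.216,-0.012,0,0,0.55],[-0.216,-0.012,0,0,0.55],[-0.216,-0.012,0,0,0.55],[-0.216,-0.012,0,0,0.55],[-0.216,-0.012,0,0,0.55],[-0.216,-0.012,0,0,0.55],[-0.216,-0.012,0,0,0.55],[-0.216,-0.012,0,0,0.55],[-0.216,-0.012,0,0,0.55],[-0.216,-0.012,0,0,0.55],[0,0,0,0,0.55],[0,0,0,0,0.55]]]'

```text
clock: 2.6
eef_pos: [0.3823, 0.2378, 0.2388]
eef_rot: [-0.0, 0.516, 0.857, 0.0]
force: [0.4, -0.3, 0.0]
gripper_width: 0.0397
grip_force: 0.0
```

```bash
python3 -c "
from h import *
go([.3825,.237,.105],27.8)
a=grab('top');b=grab('side')
o=np.hstack([cv2.resize(a[150:250,120:220],(400,400),interpolation=2),cv2.resize(b[90:190,130:230],(400,400),interpolation=2)])
cv2.imwrite('pics/c2.png',o[...,::-1])"
```

```text
t 2.6 pos [0.3823 0.2378 0.2388] yaw 27.89 tilt -1.0 | twist 0.0005 shift [-0.006 -0.002  1.115] | q [-0.94  0.2   0.32  2.06 -0.08  0.9  -0.09] F [ 0.4 -0.3  0. ] w 0.0397 gf 0.0
```

View pics/c2.png

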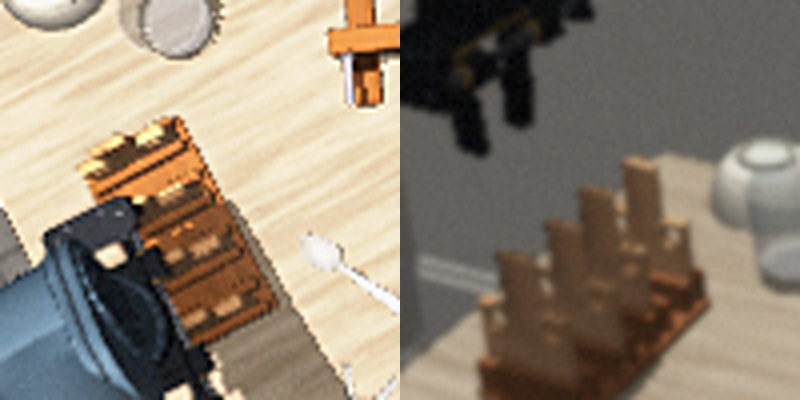

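The fingers stand open above the first tab (side crop tips about (470,150) and (520,125)), with the tab row clear below. Going down.

Request:
apply_moves --targets '[[[0,0,0.15,0,0.55],[0,0,0.15,0,0.55],[0,0,0.15,0,0.55],[0,0,0.15,0,0.55],[0,0,0.15,0,0.55],[0,0,0.15,0,0.55],[0,0,0.11,0,0.55],[0,0,0.1,0,0.55],[0,0,0,0,0.55],[0,0,0,0,1],[0,0,0,0,1],[0,0,0,0,1],[0,0,0,0,1],[0,0,0,0,1],[0,0,0,0,1]]]' --newtons 25

```text
clock: 4.2
eef_pos: [0.3831, 0.2382, 0.106]
eef_rot: [0.0, 0.516, 0.856, 0.001]
force: [0.8, 0.8, 3.2]
gripper_width: 0.0094
grip_force: 24.9
```

```bash
python3 -c "
from h import *
go([.3825,.237,.105])"
```

```text
t 4.2 pos [0.3831 0.2382 0.106 ] yaw 27.81 tilt -1.0 | twist 0 shift [-0.007 -0.009  0.008] | q [-0.87  0.43  0.26  2.16 -0.2   0.57  0.02] F [0.8 0.8 3.2] w 0.0094 gf 24.9
```

Request:
apply_moves --targets '[[[0,0,-0.1,0,1],[0,0,-0.15,0,1],[0,0,-0.15,0,1],[0,0,-0.15,0,1],[0,0,-0.15,0,1],[0,0,-0.15,0,1],[0,0,-0.15,0,1],[0,0,-0.15,0,1],[0,0,-0.15,0,1],[0,0,-0.15,0,1],[0,0,0,0.0382,1],[0,0,0,0.0382,1],[0,0,0,0.0382,1],[0,0,0,0,1]]]'

```text
clock: 5.6
eef_pos: [0.3816, 0.2372, 0.2798]
eef_rot: [-0.0, 0.662, 0.75, -0.001]
force: [0.3, -0.4, -0.5]
gripper_width: 0.0099
grip_force: 24.9
```

```bash
python3 -c "
from h import *
go(rail(1,-.075,.27),7.4)
"
```

```text
t 5.6 pos [0.3816 0.2372 0.2798] yaw 7.1 tilt -1.0 | twist -0.0017 shift [-3.83   1.157  0.082] | q [-0.99  0.14  0.37  2.01 -0.06  1.   -0.47] F [ 0.3 -0.4 -0.5] w 0.0099 gf 24.9
```

Request:
apply_moves --targets '[[[-0.1,0.03,0,0,1],[-0.213,0.064,0,0,1],[-0.213,0.064,0,0,1],[-0.213,0.064,0,0,1],[-0.213,0.064,0,0,1],[-0.213,0.064,0,0,1],[-0.213,0.064,0,0,1],[-0.213,0.064,0,0,1],[-0.213,0.064,0,0,1],[-0.213,0.064,0,0,1],[-0.213,0.064,0,0,1],[-0.213,0.064,0,0,1],[-0.213,0.064,0,0,1],[-0.213,0.064,0,0,1],[-0.213,0.064,0,0,1],[-0.213,0.064,0,0,1],[-0.213,0.064,0,0,1],[-0.213,0.064,0.04,0,1],[-0.109,0.039,0.04,-0.0017,1],[0,0,0,0,1]]]'

```text
clock: 7.6
eef_pos: [0.5766, -0.2031, 0.2691]
eef_rot: [-0.0, 0.66, 0.751, -0.001]
force: [-0.0, -0.7, -1.3]
gripper_width: 0.0097
grip_force: 24.9
```

```bash
python3 -c "
from h import *
go(rail(1,-.075,.20),7.4)
a=grab('side');t=grab('top'); c=proj('side',rail(1,-.01,.16)); print(c)
o=np.hstack([cv2.resize(a[100:250,230:380],(400,400),interpolation=2),cv2.resize(t[110:210,230:330],(400,400),interpolation=2)])
cv2.imwrite('pics/c3.png',o[...,::-1])"
```

```text
t 7.6 pos [ 0.5766 -0.2031  0.2691] yaw 7.4 tilt -1.0 | twist 0.0 shift [0.018 0.019 0.576] | q [-0.16  0.49  0.6   1.64 -0.3   1.1   0.65] F [-0.  -0.7 -1.3] w 0.0097 gf 24.9
[317.19839841 185.00352717]
```

View pics/c3.png

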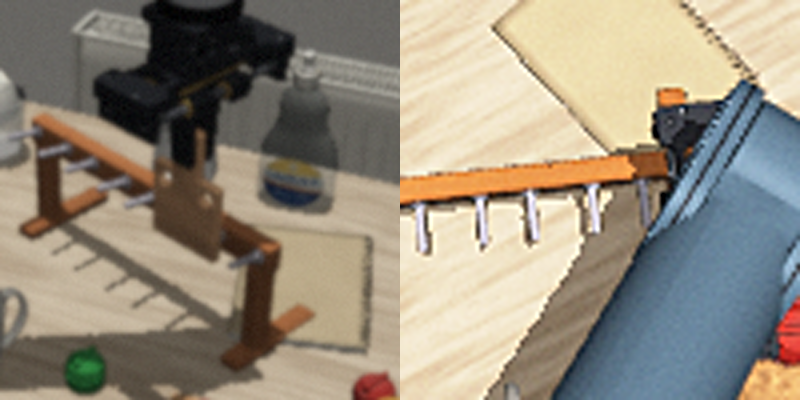

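```bash
python3 -c "
from h import *
a=grab('side')
print(a[160:184,284:316].sum(2)//3)
p,R=st(); print([proj('side',p['eef_pos']+np.r_[y*RY,-.031]).round(1) for y in(-.026,0,.026)])" | tr -d '[]'
```

```text
173 170 150 106  73  69  78  80  83  72  54  36  28  16  15  12  14  15
   38  67  73  76  81  95  98  93  94 124 157 167 167 167
 167 166 148  95  63  61  66  72  77  76  64  49  42  31  24  17  18  22
   45  67  74  83  93 100  98  93  91 118 150 163 164 164
 154 156 139  92  63  59  60  62  70  66  65  56  49  46  40  32  31  37
   55  68  74  81  94 102 100  90  91 120 154 162 162 161
 135 137 124  87  60  59  66  72  78  71  60  56  57  56  53  55  48  53
   62  73  74  80  92 105 101  92  96 122 155 161 162 161
 121 125 110  82  67  67  80 105 115  95  68  57  54  56  59  60  61  60
   65  71  75  82  94 102  98  93 102 136 160 167 166 166
 116 119 105  80  71  80  95 125 144 120  76  58  58  55  62  63  63  65
   69  71  77  85  97 101  97  99 114 148 168 169 171 170
 114 115 102  81  71  85  99 121 137 122  78  60  57  59  61  65  66  66
   64  75  77  85  99 102 100 107 132 160 167 168 166 172
 106 110  98  80  72  82  93 106 114 100  75  56  59  59  61  63  62  65
   63  74  84  85  95 101 101 117 147 163 169 169 167 172
  87  96  93  79  68  73  87  91  87  81  65  59  58 
[... 1404 characters left out ...]
  61  60  63  59  55  60  62  59  60  64  63  63  64  64
   64  62  63  64  59  61  63  67  67  70  91 115 126 140
 172 170 145  89  57  58  58  61  60  59  61  61  61  60  65  62  62  64
   63  62  61  66  62  62  61  63  67  68  80  87  89 100
 168 163 138  85  58  55  55  61  58  58  61  59  59  62  60  62  60  63
   63  61  61  61  65  64  64  66  68  66  66  62  57  68
 165 155 128  81  56  54  57  55  58  59  61  57  57  58  63  64  63  63
   63  61  63  61  63  61  66  68  69  65  64  60  63  57
 167 153 124  76  57  58  56  55  53  55  57  57  60  61  62  65  61  61
   64  64  63  64  60  62  66  67  69  68  68  58  56  57
array(308.3, 173.5), array(300.7, 169.3), array(293.2, 165.2)
```

```bash
cat >> h.py <<'E'
def onboard(u,v,xr):
    """side ray with the plane rail-x = xr; gives rail y (about rail centre) and z"""
    o,d=ray('side',u,v); n=np.r_[RX,0]; c=np.r_[RM+xr*RX,0]
    p=o+d*((c-o)@n)/(d@n); return (p[:2]-RM)@RY,p[2]
def tcpr():
    s,_=st(); e=s['eef_pos']; return (e[:2]-RM)@RX,(e[:2]-RM)@RY,e[2]
E
python3 -c "
from h import *
x,y,z=tcpr(); print(x,y,z)
for c in((291.3,165.8),(306.4,173.8)):
    r=onboard(*c,x-.005); print(r[0]-y,r[1]-z)"
```

```text
-0.07626340113855368 -0.141370434500098 0.269826212065961
0.027887919854203885 -0.03145757410472794
-0.024292210455027524 -0.03046818365147086
```

Request:
apply_moves --targets '[[[-0.012,0,0.1,0,1],[-0.012,0,0.12,0,1],[0,0,0.12,0,1],[0,0,0.12,0,1],[0,0,0.12,0,1],[0,0,0.12,0,1],[0,0,0.09,0,1],[0,0,0,0,1],[0,0.055,0,0,1],[0,0.055,0,0,1],[0,0.055,0,0,1],[0,0.055,0,0,1],[0,0.055,0,0,1],[0,0,0,0,1]]]'

```text
clock: 9.15
eef_pos: [0.6117, -0.1989, 0.1752]
eef_rot: [0.0, 0.659, 0.752, 0.0]
force: [-0.1, 0.6, 0.1]
gripper_width: 0.0096
grip_force: 24.9
```

```bash
python3 -c "
from h import *
print(np.round(tcpr(),4),st()[0]['force'],st()[0]['torque'])
go(rail(1,-.01,.168,-.0018),7.4)"
```

```text
[-0.0419 -0.1451  0.1752] [-0.08346106  0.58307922  0.10955308] [-0.03191362  0.08354391 -0.01007072]
t 9.2 pos [ 0.6117 -0.1989  0.1752] yaw 7.54 tilt -1.0 | twist 0.0008 shift [0.006 0.266 0.06 ] | q [-0.12  0.65  0.54  1.64 -0.39  0.97  0.69] F [-0.1  0.6  0.1] w 0.0096 gf 24.9
```

No contact at the tips; sliding on along the pins.

Request:
apply_moves --targets '[[[0.001,0.055,0.012,0,1],[0.001,0.055,0.012,0,1],[0,0.055,0.012,0,1],[0,0.055,0.012,0,1],[0,0.045,0.01,0,1],[0,0,0.01,0,1],[0,0,0.012,0,1],[0,0,0,0,1]]]'

```text
clock: 9.95
eef_pos: [0.6417, -0.1952, 0.1653]
eef_rot: [-0.0, 0.66, 0.752, -0.0]
force: [0.1, -0.3, -0.9]
gripper_width: 0.0099
grip_force: 24.9
```

```bash
python3 -c "
from h import *
print(np.round(tcpr(),4),st()[0]['force'],st()[0]['torque'])
a=grab('side')
cv2.imwrite('pics/c4.png',cv2.resize(a[100:250,230:380],(600,600),interpolation=2)[...,::-1])"
```

```text
[-0.0117 -0.1452  0.1653] [ 0.10921272 -0.25099159 -0.87780168] [-0.06816662  0.06088838  0.02671534]
```

View pics/c4.png

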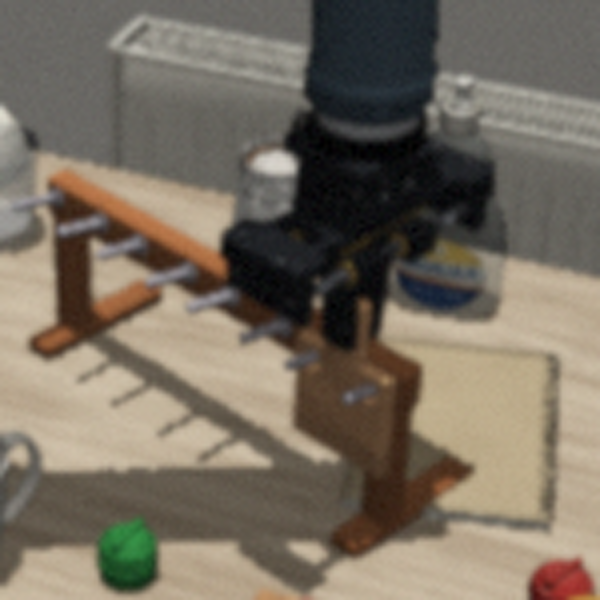

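Both pins poke through the board (crop (305,360) and (360,392)). Lowering a touch and letting go.

Request:
apply_moves --targets '[[[0,0,0.015,0,1],[0,0,0,0,1],[0,0,0,0,0.6],[0,0,0,0,0.55],[0,0,0,0,0.55],[0,0,0,0,0.55],[0,0,-0.1,0,0.55],[0,0,-0.2,0,0.55],[0,0,-0.2,0,0.55],[0,0,-0.2,0,0.55],[0,0,-0.2,0,0.55],[0,0,-0.1,0,0.55],[0,0,0,0,0.55]]]'

```text
clock: 11.3
eef_pos: [0.643, -0.1955, 0.286]
eef_rot: [0.002, 0.659, 0.752, 0.001]
force: [0.3, -0.1, -1.1]
gripper_width: 0.0398
grip_force: 0.0
```

```bash
python3 -c "
from h import *
go([.4323,.2585,.28],27.8)"
```

```text
t 11.3 pos [ 0.643  -0.1955  0.286 ] yaw 7.48 tilt -1.0 | twist -0.1129 shift [4.166 0.211 0.05 ] | q [-0.15  0.59  0.59  1.45 -0.34  1.2   0.62] F [ 0.3 -0.1 -1.1] w 0.0398 gf 0.0
```

Request:
apply_moves --targets '[[[0,0,0,-0.0376,0.55],[0,0,0,-0.0376,0.55],[0,0,0,-0.0377,0.55],[0.125,0.005,0,0,0.55],[0.245,0.0125,0,0,0.55],[0.245,0.0125,0,0,0.55],[0.245,0.0125,0,0,0.55],[0.245,0.0125,0,0,0.55],[0.245,0.0125,0,0,0.55],[0.245,0.0125,0,0,0.55],[0.245,0.0125,0,0,0.55],[0.245,0.0125,0,0,0.55],[0.245,0.0125,0,0,0.55],[0.245,0.0125,0,0,0.55],[0.245,0.0125,0,0,0.55],[0.245,0.0125,0,0,0.55],[0.245,0.0125,0,0,0.55],[0.245,0.0125,0,0,0.55],[0.245,0.0125,0,0,0.55]]]'

```text
clock: 13.2
eef_pos: [0.4477, 0.2205, 0.283]
eef_rot: [-0.001, 0.518, 0.856, -0.0]
force: [0.4, -0.2, -0.4]
gripper_width: 0.0396
grip_force: 0.0
```

```bash
python3 -c "
from h import *
go([.4323,.2585,.105],27.8)
a=grab('side');t=grab('top')
o=np.hstack([cv2.resize(a[130:230,270:370],(400,400),interpolation=2),cv2.resize(t[110:210,230:330],(400,400),interpolation=2)])
cv2.imwrite('pics/c5.png',o[...,::-1])"
```

```text
t 13.2 pos [0.4477 0.2205 0.283 ] yaw 27.65 tilt -1.0 | twist -0.0008 shift [0.34  0.034 1.483] | q [-0.87  0.23  0.38  1.9  -0.1   1.03  0.04] F [ 0.4 -0.2 -0.4] w 0.0396 gf 0.0
```

View pics/c5.png

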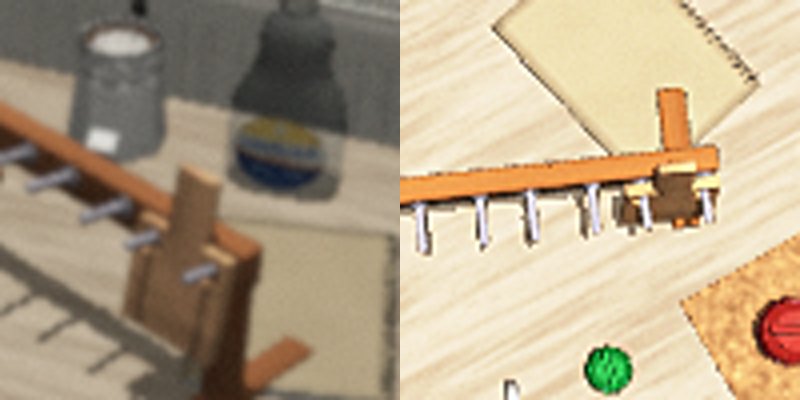

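Board hangs on pair 1, both pins through. Next board.

Request:
apply_moves --targets '[[[0.17,0.017,0,-0.0008,0.55],[0.17,0.017,0.1,0,0.55],[0,0,0.15,0,0.55],[0,0,0.15,0,0.55],[0,0,0.15,0,0.55],[0,0,0.15,0,0.55],[0,0,0.15,0,0.55],[0,0,0.15,0,0.55],[0,0,0.15,0,0.55],[0,0,0.15,0,0.55],[0,0,0.15,0,0.55],[0,0,0.1,0,0.55],[0,0,0.08,0,0.55],[0,0,0,0,0.55],[0,0,0,0,1],[0,0,0,0,1],[0,0,0,0,1],[0,0,0,0,1],[0,0,0,0,1],[0,0,0,0,1]]]'

```text
clock: 15.3
eef_pos: [0.4356, 0.2577, 0.0886]
eef_rot: [0.001, 0.515, 0.857, 0.001]
force: [3.6, 1.6, -0.4]
gripper_width: 0.0099
grip_force: 24.8
```

Request:
apply_moves --targets '[[[0,0,-0.1,0,1],[0,0,-0.15,0,1],[0,0,-0.15,0,1],[0,0,-0.15,0,1],[0,0,-0.15,0,1],[0,0,-0.15,0,1],[0,0,-0.15,0,1],[0,0,-0.15,0,1],[0,0,-0.15,0,1],[0,0,-0.15,0,1],[0,0,0,0.0377,1],[0,0,0,0.0377,1],[0,0,0,0.0377,1],[0,0,0,0,1]]]'

```text
clock: 16.7
eef_pos: [0.4332, 0.2564, 0.2618]
eef_rot: [-0.0, 0.659, 0.752, -0.001]
force: [-0.7, 0.3, -0.9]
gripper_width: 0.0096
grip_force: 25.0
```

```bash
python3 -c "
from h import *
go(rail(2,-.075,.27),7.4)
"
```

```text
t 16.7 pos [0.4332 0.2564 0.2618] yaw 7.52 tilt -1.0 | twist 0.0007 shift [-3.142  0.71  -0.069] | q [-0.98  0.27  0.42  1.91 -0.13  0.99 -0.36] F [-0.7  0.3 -0.9] w 0.0096 gf 25.0
```

I went about 16 mm too low on the tab, so I'll hang this one part-way out and regrip it higher on the pins.

Request:
apply_moves --targets '[[[-0.1,0.022,0,0,1],[-0.207,0.047,0,0,1],[-0.207,0.047,0,0,1],[-0.207,0.047,0,0,1],[-0.207,0.047,0,0,1],[-0.207,0.047,0,0,1],[-0.207,0.047,0,0,1],[-0.207,0.047,0,0,1],[-0.207,0.047,0,0,1],[-0.207,0.047,0,0,1],[-0.207,0.047,0,0,1],[-0.207,0.047,0,0,1],[-0.207,0.047,0,0,1],[-0.207,0.047,0,0,1],[-0.207,0.047,0,0,1],[-0.144,0.03,0,0,1],[0,0,0,0,1],[0,0,0,0,1]]]'

```text
clock: 18.5
eef_pos: [0.5679, -0.1058, 0.2618]
eef_rot: [-0.001, 0.659, 0.752, -0.0]
force: [-0.1, -0.3, -2.0]
gripper_width: 0.0098
grip_force: 25.0
```

```bash
cat >> h.py <<'E'
def holes(dz):
    """hole centres of the held board: bright blobs near the two expected pixels (front face) in the side view"""
    x,y,z=tcpr(); g=grab('side').astype(float).mean(2); out=[]
    for s in(.026,-.026):
        e=proj('side',[*(RM+(x-.005)*RX+(y+s)*RY),z-dz]); u0,v0=np.round(e).astype(int)
        w=g[v0-5:v0+6,u0-6:u0+7]; print(np.round(e,1)); print(w.astype(int))
E
python3 -c "
from h import *
print(np.round(tcpr(),4)); holes(.0136)
"
```

```text
[-0.0734 -0.0471  0.2618]
[267.2 148.4]
[[138 102  67  62  66  64  47  22  13   7   7  12  10]
 [141 103  67  59  59  57  47  24  13  12   5  11  11]
 [150 109  71  62  70  77  65  28  15  10  10   9  14]
 [148 108  74  70  82  97  93  49  14  12  10   5   5]
 [152 110  82  82  93 107 109  67  31  23  12  12  11]
 [152 115  81  85  99 106 107  77  48  36  17  15  15]
 [136 106  82  85  95 101  94  78  60  49  38  29  23]
 [119  96  78  76  88  86  80  68  61  56  51  46  42]
 [113  91  68  69  70  71  68  60  59  58  60  56  52]
 [109  89  67  62  61  66  63  63  59  58  57  58  58]
 [111  87  71  65  65  62  60  64  62  63  59  59  58]]
[281. 156.]
[[ 57  60  63  64  70  74  84  86  93  96 108 129 142]
 [ 61  62  60  57  67  74  72  77  76  79  96 129 142]
 [ 60  62  64  69  79  92  89  71  69  74  98 132 148]
 [ 59  60  67  76  92 108 108  79  66  70  97 132 144]
 [ 58  60  68  80  95 112 125  87  64  69  94 132 143]
 [ 61  60  74  83  95 108 107  87  71  75  92 128 134]
 [ 60  61  68  81  89  93  87  72  71  70  92 130 127]
 [ 62  63  61  71  74  74  71  61  65  72 101 132 127]
 [ 66  64  60  64  64  65  61  60  61  74 100 128 124]
 [ 63  63  60  59  61  58  57  64  64  76  99 122 109]
 [ 62  64  63  63  59  62  63  64  67  75  98 124 105]]
```

```bash
python3 -c "
from h import *
x,y,z=tcpr()
for c in((266,147.9),(279.8,155.2)):
    r=onboard(*c,x-.005); print(r[0]-y,r[1]-z)
go(rail(2,-.032,.1555,-.0035),7.4)"
```

```text
0.03011389999902611 -0.014211822431348886
-0.022198918382972492 -0.013532807341443243
t 18.6 pos [ 0.568  -0.1049  0.2618] yaw 7.67 tilt -1.0 | twist 0.0015 shift [-0.04   0.343  0.886] | q [-0.32  0.43  0.56  1.74 -0.26  1.05  0.47] F [ 0.5  0.4 -1.4] w 0.0101 gf 25.0
```

Request:
apply_moves --targets '[[[-0.022,0,0.1,-0.0015,1],[-0.022,0,0.13,0,1],[0,0,0.13,0,1],[0,0,0.13,0,1],[0,0,0.13,0,1],[0,0,0.13,0,1],[0,0,0.115,0,1],[0,0,0,0,1],[0,0.057,0,0,1],[0,0.057,0,0,1],[0,0.057,0,0,1],[0,0.057,0,0,1],[0,0.057,0.01,0,1],[0,0.057,0.01,0,1],[0,0,0,0,1]]]'

```text
clock: 20.05
eef_pos: [0.6109, -0.1046, 0.1557]
eef_rot: [0.0, 0.657, 0.754, 0.0]
force: [0.0, 0.7, -2.1]
gripper_width: 0.0099
grip_force: 25.0
```

```bash
python3 -c "
from h import *
print(np.round(tcpr(),4)); go(rail(2,-.032,.1505,-.004),7.4)
print(np.round([proj('side',rail(2,-.043,.1436,d)) for d in(-.026,.026)],0))
a=grab('side')
cv2.imwrite('pics/c6.png',cv2.resize(a[130:200,240:330],(720,560),interpolation=2)[...,::-1])"
```

```text
[-0.0306 -0.0514  0.1557]
t 20.1 pos [ 0.6109 -0.1046  0.1557] yaw 7.9 tilt -1.0 | twist 0.0028 shift [-0.001 -0.012  0.043] | q [-0.25  0.63  0.49  1.71 -0.36  0.89  0.53] F [ 0.   0.7 -2.1] w 0.0099 gf 25.0
[[290. 184.]
 [277. 176.]]
```

View pics/c6.png

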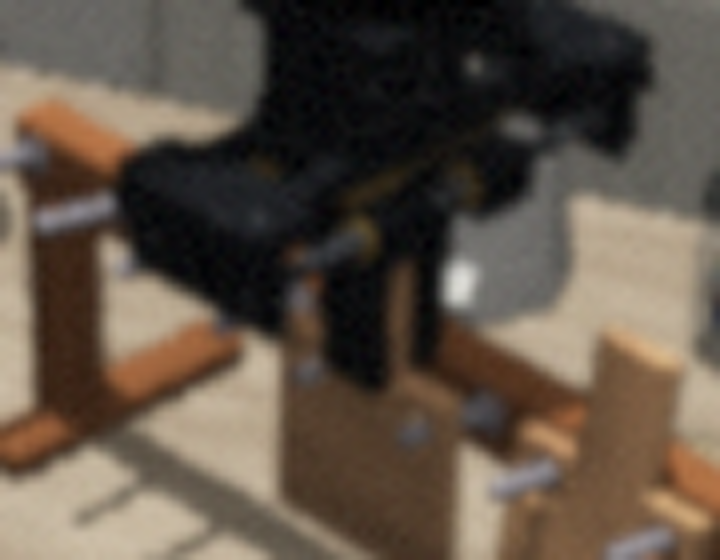

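Both pin tips show in the holes ((310,370), (412,432)). Lower, release slightly, raise 17 mm, grip again.

Request:
apply_moves --targets '[[[0,0.02,0.02,0,1],[0,0,0.02,0,1],[0,0,0,0,1],[0,0,0,0,0.83],[0,0,0,0,0.83],[0,0,0,0,0.83],[0,0,-0.07,0,0.83],[0,0,-0.07,0,0.83],[0,0,0,0,0.83],[0,0,0,0,1],[0,0,0,0,1],[0,0,0,0,1],[0,0,0,0,1]]]'

```text
clock: 21.4
eef_pos: [0.613, -0.1048, 0.1684]
eef_rot: [0.001, 0.657, 0.754, 0.0]
force: [0.9, 0.4, 5.7]
gripper_width: 0.0099
grip_force: 25.0
```

```bash
python3 -c "
from h import *
print(np.round(tcpr(),4)); go(rail(2,-.010,.163,-.004),7.4)"
```

```text
[-0.0285 -0.0518  0.1684]
t 21.4 pos [ 0.613  -0.1048  0.1684] yaw 7.87 tilt -1.0 | twist 0.0026 shift [0.003 0.155 0.045] | q [-0.25  0.61  0.5   1.7  -0.35  0.92  0.53] F [0.9 0.4 5.7] w 0.0099 gf 25.0
```

Request:
apply_moves --targets '[[[0,0.05,0.008,0,1],[0,0.05,0.01,0,1],[0,0.05,0.01,0,1],[0,0,0,0,1],[0,0,0,0,0.6],[0,0,0,0,0.55],[0,0,0,0,0.55],[0,0,0,0,0.55],[0,0,-0.1,0,0.55],[0,0,-0.2,0,0.55],[0,0,-0.2,0,0.55],[0,0,-0.2,0,0.55],[0,0,-0.2,0,0.55],[0,0,-0.1,0,0.55],[0,0,0,0,0.55],[0,0,0,-0.0376,0.55],[0,0,0,-0.0376,0.55],[0,0,0,-0.0376,0.55],[0,0,0,0,0.55]]]'

```text
clock: 23.3
eef_pos: [0.6295, -0.1021, 0.2833]
eef_rot: [-0.001, 0.513, 0.858, -0.0]
force: [-0.7, 0.3, -0.5]
gripper_width: 0.0397
grip_force: 0.0
```

```bash
python3 -c "
from h import *
go([.4763,.2906,.27],27.8)"
```

```text
t 23.3 pos [ 0.6295 -0.1021  0.2833] yaw 28.22 tilt -1.0 | twist 0.0023 shift [3.49  0.397 0.111] | q [-0.23  0.51  0.47  1.55 -0.24  1.15  0.78] F [-0.7  0.3 -0.5] w 0.0397 gf 0.0
```

Request:
apply_moves --targets '[[[0.1,0.01,0,0.0023,0.55],[0.21,0.026,0,0,0.55],[0.21,0.026,0,0,0.55],[0.21,0.026,0,0,0.55],[0.21,0.026,0,0,0.55],[0.21,0.026,0,0,0.55],[0.21,0.026,0,0,0.55],[0.21,0.026,0,0,0.55],[0.21,0.026,0,0,0.55],[0.21,0.026,0,0,0.55],[0.21,0.026,0,0,0.55],[0.21,0.026,0,0,0.55],[0.21,0.026,0,0,0.55],[0.21,0.026,0,0,0.55],[0.21,0.026,0,0,0.55],[0.21,0.026,0,0,0.55],[0.21,0.026,0,0,0.55],[0.047,0,0,0,0.55],[0,0,0,0,0.55]]]'

```text
clock: 25.2
eef_pos: [0.4784, 0.2946, 0.2842]
eef_rot: [-0.0, 0.517, 0.856, -0.0]
force: [1.0, -0.0, 0.5]
gripper_width: 0.0395
grip_force: 0.0
```

```bash
python3 -c "
from h import *
go([.478,.2938,.105],27.8)
a=grab('side')
cv2.imwrite('pics/c7.png',cv2.resize(a[100:220,150:330],(720,480),interpolation=2)[...,::-1])"
```

```text
t 25.2 pos [0.4784 0.2946 0.2842] yaw 27.79 tilt -1.0 | twist -0.0 shift [-0.004 -0.006  1.493] | q [-0.91  0.35  0.36  1.74 -0.14  1.07 -0.02] F [ 1.  -0.   0.5] w 0.0395 gf 0.0
```

View pics/c7.png

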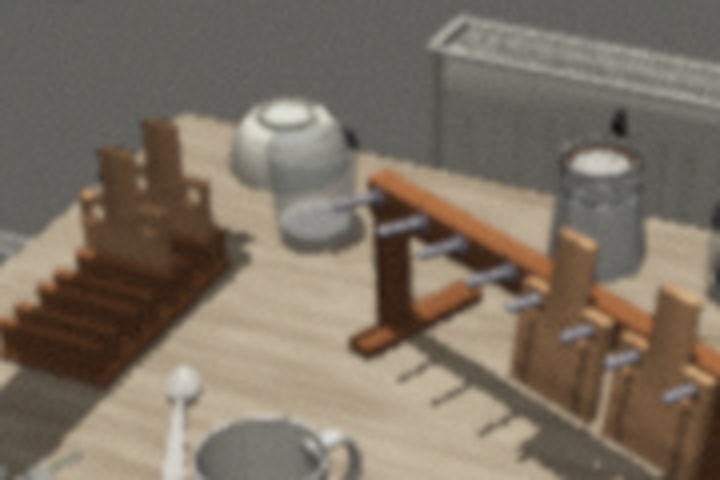

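Two boards hang on pairs 1 and 2; two remain. Lowering onto the third by exactly 1.49 units.

Request:
apply_moves --targets '[[[0,0,0.1,0,0.55],[0,0,0.145,0,0.55],[0,0,0.145,0,0.55],[0,0,0.145,0,0.55],[0,0,0.145,0,0.55],[0,0,0.145,0,0.55],[0,0,0.145,0,0.55],[0,0,0.145,0,0.55],[0,0,0.145,0,0.55],[0,0,0.145,0,0.55],[0,0,0.085,0,0.55],[0,0,0,0,0.55],[0,0,0,0,1],[0,0,0,0,1],[0,0,0,0,1],[0,0,0,0,1],[0,0,0,0,1],[0,0,0,0,1]]]'

```text
clock: 27.05
eef_pos: [0.4797, 0.2942, 0.1063]
eef_rot: [0.0, 0.517, 0.856, 0.0]
force: [-0.8, 0.4, 6.1]
gripper_width: 0.0101
grip_force: 24.9
```

Request:
apply_moves --targets '[[[0,0,-0.1,0,1],[0,0,-0.15,0,1],[0,0,-0.15,0,1],[0,0,-0.15,0,1],[0,0,-0.15,0,1],[0,0,-0.15,0,1],[0,0,-0.15,0,1],[0,0,-0.15,0,1],[0,0,-0.15,0,1],[0,0,-0.15,0,1],[0,0,0,0.0377,1],[0,0,0,0.0377,1],[0,0,0,0.0377,1],[0,0,0,0,1]]]'

```text
clock: 28.45
eef_pos: [0.479, 0.2938, 0.2801]
eef_rot: [0.0, 0.66, 0.751, -0.0]
force: [0.0, 0.4, -1.1]
gripper_width: 0.01
grip_force: 24.9
```

```bash
python3 -c "
from h import *
go(rail(3,-.075,.27),7.4)
"
```

```text
t 28.4 pos [0.479  0.2938 0.2801] yaw 7.33 tilt -1.0 | twist -0.0004 shift [-2.61   0.292  0.084] | q [-0.96  0.36  0.43  1.75 -0.17  1.07 -0.35] F [ 0.   0.4 -1.1] w 0.01 gf 24.9
```

Request:
apply_moves --targets '[[[-0.1,0.012,0,0,1],[-0.2,0.022,0,0,1],[-0.2,0.022,0,0,1],[-0.2,0.022,0,0,1],[-0.2,0.022,0,0,1],[-0.2,0.022,0,0,1],[-0.2,0.022,0,0,1],[-0.2,0.022,0,0,1],[-0.2,0.022,0,0,1],[-0.2,0.022,0,0,1],[-0.2,0.022,0,0,1],[-0.2,0.022,0,0,1],[-0.2,0.022,0.04,0,1],[-0.11,0.016,0.04,0,1],[0,0,0,0,1],[0,0,0,0,1]]]'

```text
clock: 30.05
eef_pos: [0.5541, -0.0123, 0.2702]
eef_rot: [-0.0, 0.66, 0.751, -0.0]
force: [-0.5, 0.6, -1.3]
gripper_width: 0.01
grip_force: 24.9
```

```bash
python3 -c "
from h import *
print(np.round(tcpr(),4)); holes(.031)
go(rail(3,-.042,.174),7.4)
"
```

```text
[-0.075   0.0474  0.2702]
[243.5 138.8]
[[ 57  69  64  57  68  72  70  58  48  40  36  32  38]
 [ 50  58  60  55  59  62  62  53  52  50  52  48  53]
 [ 57  57  60  63  60  58  60  54  55  52  57  58  59]
 [ 84  72  65  64  69  66  63  59  55  59  56  59  63]
 [113  95  74  76  83  86  81  63  57  53  60  59  64]
 [117 103  81  80  91  91  87  70  62  58  57  61  61]
 [121 109  83  76  86  94  89  72  59  57  56  58  62]
 [119 115  81  70  78  82  78  67  61  59  55  57  60]
 [124 119  87  65  66  67  63  65  64  55  56  58  58]
 [123 121  92  68  63  64  59  58  61  61  61  58  58]
 [125 124  93  66  64  63  63  63  57  60  59  57  57]]
[256.1 145.7]
[[ 60  63  66  64  68  72  78  85  86  86  84  91  96]
 [ 58  63  65  61  63  67  70  75  81  87  81  90  98]
 [ 58  57  60  60  65  66  76  75  73  80  79  98 121]
 [ 57  57  61  67  64  82  90  78  70  72  79 107 141]
 [ 60  58  62  65  79  87  99  95  77  68  76 111 149]
 [ 63  58  60  67  81  91  99  99  80  69  76 111 152]
 [ 61  59  60  65  74  88  93  88  74  72  78 114 157]
 [ 63  58  60  63  75  79  82  77  69  65  76 113 161]
 [ 62  62  60  62  64  67  63  60  61  66  76 116 154]
 [ 62  64  64  61  59  59  57  58  63  64  73 106 144]
 [ 60  59  63  63  58  60  58  61  62  66  73  94 128]]
t 30.1 pos [ 0.5542 -0.0115  0.2703] yaw 7.48 tilt -1.0 | twist 0.0005 shift [-0.006  0.273  0.802] | q [-0.48  0.37  0.54  1.79 -0.22  1.04  0.27] F [ 0.5 -0.  -1. ] w 0.0098 gf 24.9
```

```bash
python3 -c "
from h import *
x,y,z=tcpr(); print(x,y,z)
for c in((242.9,139.6),(256.0,146.2)):
    r=onboard(*c,x-.005); print(r[0]-y,r[1]-z)"
```

```text
-0.07481982033135702 0.04819520297874909 0.2702973488750413
0.02827072187136495 -0.03499855139901331
-0.026248304790578957 -0.03293448999327153
```

Request:
apply_moves --targets '[[[-0.006,0,0.1,-0.0005,1],[-0.006,0,0.12,0,1],[0,0,0.12,0,1],[0,0,0.12,0,1],[0,0,0.12,0,1],[0,0,0.12,0,1],[0,0,0.09,0,1],[0,0,0,0,1],[0,0.055,0,0,1],[0,0.055,0,0,1],[0,0.055,0,0,1],[0,0.055,0,0,1],[0,0.055,0,0,1],[0,0,0,0,1]]]'

```text
clock: 31.5
eef_pos: [0.5884, -0.009, 0.1755]
eef_rot: [0.0, 0.659, 0.752, 0.0]
force: [0.4, -0.2, -1.0]
gripper_width: 0.0099
grip_force: 24.9
```

```bash
python3 -c "
from h import *
print(np.round(tcpr(),4)); go(rail(3,-.010,.164,-.001),7.4)"
```

```text
[-0.0405  0.0463  0.1755]
t 31.5 pos [ 0.5884 -0.009   0.1755] yaw 7.51 tilt -1.0 | twist 0.0006 shift [0.002 0.254 0.096] | q [-0.41  0.55  0.48  1.78 -0.32  0.89  0.34] F [ 0.4 -0.2 -1. ] w 0.0099 gf 24.9
```

Free so far; sliding in along the pins, with force check before release.

Request:
apply_moves --targets '[[[0,0.055,0.012,0,1],[0,0.055,0.012,0,1],[0,0.055,0.012,0,1],[0,0.05,0.012,0,1],[0,0.035,0.01,0,1],[0,0,0.012,0,1],[0,0,0.015,0,1],[0,0,0,0,1]]]'

```text
clock: 32.3
eef_pos: [0.6171, -0.0056, 0.1653]
eef_rot: [0.0, 0.66, 0.752, 0.0]
force: [-0.1, -0.1, -0.4]
gripper_width: 0.0097
grip_force: 24.9
```

```bash
python3 -c "
from h import *
print(np.round(tcpr(),4)); go(rail(3,-.010,.163,-.001),7.4)
a=grab('side')
cv2.imwrite('pics/c8.png',cv2.resize(a[110:200,210:330],(640,480),interpolation=2)[...,::-1])"
```

```text
[-0.0117  0.046   0.1653]
t 32.3 pos [ 0.6171 -0.0056  0.1653] yaw 7.47 tilt -1.0 | twist 0.0004 shift [0.004 0.014 0.019] | q [-0.4   0.6   0.47  1.71 -0.33  0.91  0.34] F [-0.1 -0.1 -0.4] w 0.0097 gf 24.9
```

View pics/c8.png

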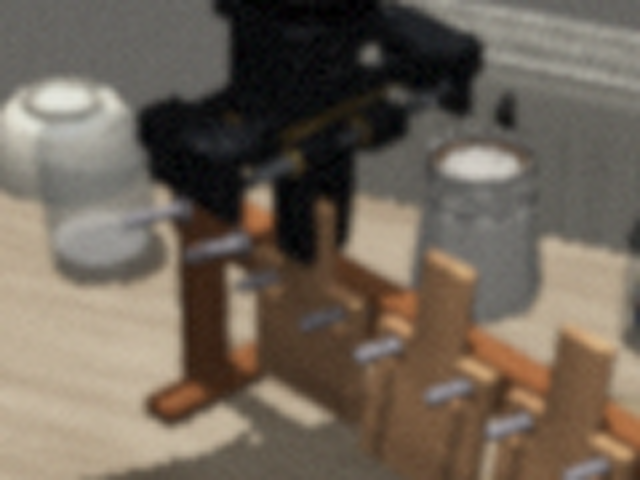

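Pins show at (258,283) and (322,320). Release, then go to the last board.

Request:
apply_moves --targets '[[[0,0,0.015,0,1],[0,0,0,0,1],[0,0,0,0,0.6],[0,0,0,0,0.55],[0,0,0,0,0.55],[0,0,0,0,0.55],[0,0,-0.1,0,0.55],[0,0,-0.2,0,0.55],[0,0,-0.2,0,0.55],[0,0,-0.2,0,0.55],[0,0,-0.2,0,0.55],[0,0,-0.1,0,0.55],[0,0,0,0,0.55],[0,0,0,-0.0376,0.55],[0,0,0,-0.0376,0.55],[0,0,0,-0.0376,0.55],[0,0,0,0,0.55]]]'

```text
clock: 34.05
eef_pos: [0.6164, -0.0053, 0.2821]
eef_rot: [-0.001, 0.516, 0.856, -0.0]
force: [0.5, 0.7, 0.2]
gripper_width: 0.0398
grip_force: 0.0
```

```bash
python3 -c "
from h import *
go([.5292,.316,.28],27.8)"
```

```text
t 34.0 pos [ 0.6164 -0.0053  0.2821] yaw 27.84 tilt -1.0 | twist 0.0002 shift [2.707 0.606 0.017] | q [-0.38  0.46  0.45  1.61 -0.22  1.12  0.6 ] F [0.5 0.7 0.2] w 0.0398 gf 0.0
```

Request:
apply_moves --targets '[[[0.107,0.04,0,0,0.55],[0.2,0.0435,0,0,0.55],[0.2,0.0435,0,0,0.55],[0.2,0.0435,0,0,0.55],[0.2,0.0435,0,0,0.55],[0.2,0.0435,0,0,0.55],[0.2,0.0435,0,0,0.55],[0.2,0.0435,0,0,0.55],[0.2,0.0435,0,0,0.55],[0.2,0.0435,0,0,0.55],[0.2,0.0435,0,0,0.55],[0.2,0.0435,0,0,0.55],[0.2,0.0435,0,0,0.55],[0.2,0.0435,0,0,0.55],[0,0,0,0,0.55],[0,0,0,0,0.55]]]'

```text
clock: 35.65
eef_pos: [0.5292, 0.3166, 0.2828]
eef_rot: [-0.0, 0.517, 0.856, -0.0]
force: [-0.5, -1.8, 0.0]
gripper_width: 0.0399
grip_force: 0.0
```

```bash
python3 -c "
from h import *
go([.5292,.316,.105],27.8)"
```

```text
t 35.6 pos [0.5292 0.3166 0.2828] yaw 27.79 tilt -1.0 | twist -0.0 shift [-0.005 -0.002  1.482] | q [-0.88  0.45  0.37  1.6  -0.18  1.12  0.02] F [-0.5 -1.8  0. ] w 0.0399 gf 0.0
```

Request:
apply_moves --targets '[[[0,0,0.1,0,0.55],[0,0,0.145,0,0.55],[0,0,0.145,0,0.55],[0,0,0.145,0,0.55],[0,0,0.145,0,0.55],[0,0,0.145,0,0.55],[0,0,0.145,0,0.55],[0,0,0.145,0,0.55],[0,0,0.145,0,0.55],[0,0,0.145,0,0.55],[0,0,0.075,0,0.55],[0,0,0,0,0.55],[0,0,0,0,1],[0,0,0,0,1],[0,0,0,0,1],[0,0,0,0,1],[0,0,0,0,1],[0,0,0,0,1]]]'

```text
clock: 37.45
eef_pos: [0.5303, 0.3162, 0.1064]
eef_rot: [0.0, 0.517, 0.856, 0.0]
force: [-0.4, -0.2, 4.7]
gripper_width: 0.0099
grip_force: 24.9
```

Request:
apply_moves --targets '[[[0,0,-0.1,0,1],[0,0,-0.15,0,1],[0,0,-0.15,0,1],[0,0,-0.15,0,1],[0,0,-0.15,0,1],[0,0,-0.15,0,1],[0,0,-0.15,0,1],[0,0,-0.15,0,1],[0,0,-0.15,0,1],[0,0,-0.15,0,1],[0,0,0,0.0377,1],[0,0,0,0.0377,1],[0,0,0,0.0377,1],[0,0,0,0,1]]]'

```text
clock: 38.85
eef_pos: [0.5295, 0.3158, 0.28]
eef_rot: [0.0, 0.66, 0.751, -0.0]
force: [0.9, 0.7, -0.8]
gripper_width: 0.0099
grip_force: 24.9
```

```bash
python3 -c "
from h import *
go(rail(4,-.075,.27),7.4)
"
```

```text
t 38.9 pos [0.5295 0.3158 0.28  ] yaw 7.37 tilt -1.0 | twist -0.0002 shift [-1.945 -0.149  0.084] | q [-0.93  0.46  0.45  1.61 -0.22  1.12 -0.3 ] F [ 0.9  0.7 -0.8] w 0.0099 gf 24.9
```

Request:
apply_moves --targets '[[[-0.1,-0.01,0,0,1],[-0.2,-0.015,0,0,1],[-0.2,-0.015,0,0,1],[-0.2,-0.015,0,0,1],[-0.2,-0.015,0,0,1],[-0.2,-0.015,0,0,1],[-0.2,-0.015,0,0,1],[-0.2,-0.015,0,0,1],[-0.2,-0.015,0,0,1],[-0.2,-0.015,0.04,0,1],[-0.045,-0.004,0.04,0,1],[0,0,0,0,1],[0,0,0,0,1]]]'

```text
clock: 40.15
eef_pos: [0.5421, 0.0833, 0.2701]
eef_rot: [-0.0, 0.659, 0.752, 0.0]
force: [0.4, 0.9, -1.5]
gripper_width: 0.0101
grip_force: 24.9
```

```bash
python3 -c "
from h import *
print(np.round(tcpr(),4)); holes(.0315)
go(rail(4,-.042,.1755),7.4)
"
```

```text
[-0.0746  0.1437  0.2701]
[221.9 126.9]
[[ 97  95  81  70  66  71  75  70  50  43  35  37  52]
 [ 98  96  86  64  55  58  66  62  55  49  54  51  57]
 [104 100  93  67  59  58  59  59  54  56  53  58  61]
 [120 118 110  78  61  68  75  73  63  56  60  61  62]
 [144 150 138  90  75  81  89  80  65  55  58  62  62]
 [164 182 173 109  80  91  93  81  66  54  58  58  60]
 [181 203 181 110  77  89  92  76  63  56  56  60  61]
 [180 195 177 106  75  82  85  73  58  58  58  57  59]
 [151 164 150  97  72  69  67  59  59  57  57  59  60]
 [148 138 121  88  67  62  64  59  64  56  58  60  58]
 [189 165 126  91  69  62  64  64  60  63  60  59  57]]
[233.4 133.3]
[[ 60  61  65  65  70  79  84  86  91  90  90  95  98]
 [ 57  59  60  64  65  68  68  81  82  85  85  84  93]
 [ 59  60  60  59  59  57  66  72  72  76  73  85  95]
 [ 60  58  58  61  64  62  69  77  69  67  71  79  94]
 [ 59  57  52  63  66  72  80  84  72  69  71  81  95]
 [ 52  58  61  63  68  82  90  90  80  69  71  79  91]
 [ 62  60  59  61  67  80  91  91  77  68  69  73  87]
 [ 62  63  56  61  68  75  83  80  70  67  65  67  77]
 [ 62  57  66  63  63  65  73  63  60  68  65  61  74]
 [ 61  63  61  60  59  63  61  58  57  60  62  67  82]
 [ 59  60  57  62  59  63  62  60  62  61  69  79 103]]
t 40.2 pos [0.5423 0.0836 0.2702] yaw 7.57 tilt -1.0 | twist 0.0009 shift [-0.013  0.27   0.789] | q [-0.64  0.36  0.52  1.8  -0.2   1.04  0.09] F [-0.8  1.1 -1.3] w 0.0097 gf 24.9
```

Request:
apply_moves --targets '[[[-0.007,0,0.1,-0.0009,1],[0,0,0.12,0,1],[0,0,0.12,0,1],[0,0,0.12,0,1],[0,0,0.12,0,1],[0,0,0.12,0,1],[0,0,0.089,0,1],[0,0,0,0,1],[0,0.055,0,0,1],[0,0.055,0,0,1],[0,0.055,0,0,1],[0,0.055,0,0,1],[0,0.055,0,0,1],[0,0,0,0,1]]]'

```text
clock: 41.6
eef_pos: [0.5763, 0.0858, 0.1756]
eef_rot: [0.0, 0.659, 0.752, 0.0]
force: [-0.0, 0.2, -1.5]
gripper_width: 0.0098
grip_force: 24.9
```

```bash
python3 -c "
from h import *
print(np.round(tcpr(),4)); go(rail(4,-.010,.164,.0008),7.4)"
```

```text
[-0.0404  0.1419  0.1756]
t 41.6 pos [0.5763 0.0858 0.1756] yaw 7.6 tilt -1.0 | twist 0.0011 shift [0.012 0.253 0.097] | q [-0.57  0.53  0.46  1.8  -0.3   0.88  0.16] F [-0.   0.2 -1.5] w 0.0098 gf 24.9
```

Request:
apply_moves --targets '[[[0.004,0.055,0.012,0,1],[0.004,0.055,0.012,0,1],[0.003,0.055,0.012,0,1],[0,0.05,0.012,0,1],[0,0.035,0.01,0,1],[0,0,0.012,0,1],[0,0,0.015,0,1],[0,0,0,0,1]]]'

```text
clock: 42.4
eef_pos: [0.6052, 0.0904, 0.1656]
eef_rot: [0.001, 0.659, 0.752, 0.0]
force: [0.7, -1.4, 0.7]
gripper_width: 0.0099
grip_force: 24.9
```

```bash
python3 -c "
from h import *
print(np.round(tcpr(),4)); go(rail(4,-.010,.163,.0008),7.4)
a=grab('side')
cv2.imwrite('pics/c9.png',cv2.resize(a[100:190,190:310],(640,480),interpolation=2)[...,::-1])"
```

```text
[-0.0111  0.1427  0.1656]
t 42.4 pos [0.6052 0.0904 0.1656] yaw 7.56 tilt -1.0 | twist 0.0009 shift [0.005 0.01  0.022] | q [-0.54  0.59  0.45  1.73 -0.32  0.9   0.17] F [ 0.7 -1.4  0.7] w 0.0099 gf 24.9
```

View pics/c9.png

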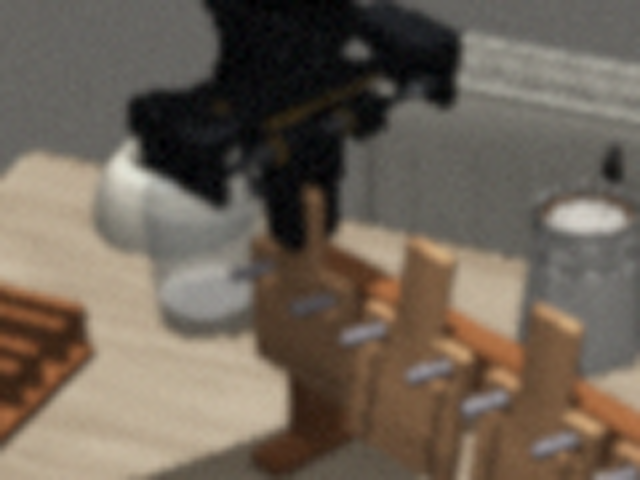

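Pins show at (250,270) and (313,303). Release, rise, then view everything and measure the timer.

Request:
apply_moves --targets '[[[0,0,0.015,0,1],[0,0,0,0,1],[0,0,0,0,0.6],[0,0,0,0,0.55],[0,0,0,0,0.55],[0,0,0,0,0.55],[0,0,-0.1,0,0.55],[0,0,-0.2,0,0.55],[0,0,-0.2,0,0.55],[0,0,-0.2,0,0.55],[0,0,-0.2,0,0.55],[0,0,-0.1,0,0],[0,0,0,0,0]]]'

```text
clock: 43.75
eef_pos: [0.6058, 0.091, 0.2855]
eef_rot: [0.001, 0.659, 0.752, 0.002]
force: [-0.5, 0.8, -0.0]
gripper_width: 0.0538
grip_force: 0.0
```

```bash
python3 -c "
from h import *
t=grab('top','top1.png');a=grab('side','side1.png')
o=np.zeros((600,800,3),np.uint8)
o[:,:400]=np.vstack([cv2.resize(a[100:220,190:350],(400,300),interpolation=2),cv2.resize(a[220:310,260:380],(400,300),interpolation=2)])
o[:,400:]=np.vstack([cv2.resize(t[155:230,290:390],(400,300),interpolation=2),cv2.resize(t[168:213,300:360],(400,300),interpolation=2)])
cv2.imwrite('pics/c10.png',o[...,::-1])
h=cv2.cvtColor(t,cv2.COLOR_RGB2HSV); m=cv2.inRange(h,(172,150,80),(180,255,255))|cv2.inRange(h,(0,190,80),(4,255,255))
for c in cv2.findContours(m,0,2)[0]:
    if cv2.contourArea(c)>60:
        e=cv2.minEnclosingCircle(c); print(e,cv2.contourArea(c),onz('top',*e[0],.034))
h=cv2.cvtColor(a,cv2.COLOR_RGB2HSV); m=cv2.inRange(h,(170,120,60),(180,255,255))|cv2.inRange(h,(0,150,60),(5,255,255))
for c in cv2.findContours(m,0,2)[0]:
    if cv2.contourArea(c)>60: print('side',cv2.boundingRect(c),cv2.contourArea(c))
go([.53,-.31,.2])
"
```

```text
((326.2911376953125, 192.42405700683594), 8.120943069458008) 176.5 [ 0.5300386  -0.30789487  0.034     ]
((337.2631530761719, 145.34210205078125), 5.431687355041504) 71.5 [ 0.70297185 -0.3455019   0.034     ]
side (298, 250, 23, 22) 327.0
side (363, 241, 15, 12) 98.5
t 43.9 pos [0.6043 0.091  0.2829] yaw 7.6 tilt -1.0 | twist 0 shift [-3.231 -1.056  0.69 ] | q [-0.59  0.46  0.51  1.62 -0.24  1.12  0.11] F [-0.5 -0.3 -0.2] w 0.0618 gf 0.0
```

View pics/c10.png

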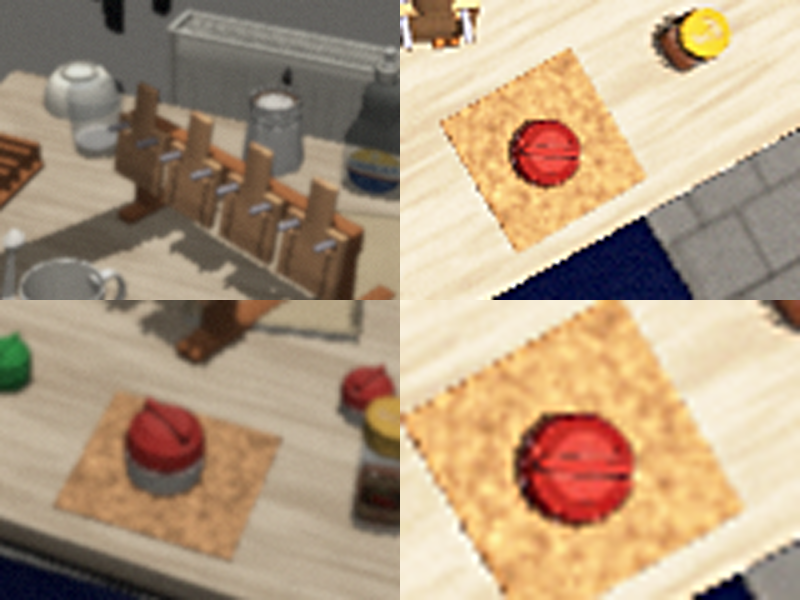

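```bash
cat >> h.py <<'E'
def ridge(im,n,c,r,z):
    """angle (world, mod 180) of the dial ridge by the structure tensor of the red channel patch rectified onto plane z"""
    g=np.arange(-.022,.0221,.001); X,Y=np.meshgrid(g,g,indexing='ij'); P=np.array([[proj(n,[c[0]+x,c[1]+y,z]) for y in g] for x in g],np.float32)
    w=cv2.remap(im[...,0].astype(np.float32),P[...,0],P[...,1],cv2.INTER_CUBIC); w=cv2.GaussianBlur(w,(0,0),1.5)
    gx,gy=np.gradient(w); k=np.hypot(X,Y)<r; J=np.array([[ (gx*gx)[k].sum(),(gx*gy)[k].sum()],[(gx*gy)[k].sum(),(gy*gy)[k].sum()]])
    e,v=np.linalg.eigh(J); a=np.degrees(np.arctan2(v[1,0],v[0,0]))%180; return a,e[0]/e[1]
E
python3 -c "
from h import *
t=cv2.imread('pics/top1.png')[...,::-1];a=cv2.imread('pics/side1.png')[...,::-1]
c=[.530,-.308]
for r in(.012,.016,.02): print(r,ridge(t,'top',c,r,.06),ridge(a,'side',c,r,.06))
p=onz('side',303.5,250.9,.06);q=onz('side',316.1,262.9,.06);print(p,q,np.degrees(np.arctan2(q[1]-p[1],q[0]-p[0]))%180)
for P in([.53,-.308,.06],[.53,-.308,.034]): print(proj('side',P),proj('top',P))
# mat edges from the side view
for f in('top0','top1'):
  h=cv2.cvtColor(cv2.imread('pics/'+f+'.png'),cv2.COLOR_BGR2HSV); m=cv2.inRange(h,(8,70,120),(22,200,255)); m[:,:300]=0;m[:165]=0;m[222:]=0;m[:,352:]=0
  m=cv2.morphologyEx(m,cv2.MORPH_OPEN,np.ones((3,3))); k=max(cv2.findContours(m,0,1)[0],key=cv2.contourArea)[:,0,:]
  W=np.array([onz('top',*p,.002)[:2] for p in k]); R=cv2.minAreaRect((W*1000).astype(np.float32)); print(R)
  M=np.array(R[0])/1000; th=np.radians(32.2)
  for s in range(4):
    b=th+s*np.pi/2; d=(W-M)@[np.cos(b),np.sin(b)]; l=(W-M)@[-np.sin(b),np.cos(b)]; i=(d>.06)&(abs(l)<.05); print(s,i.sum(),d[i].mean(),np.degrees(np.arctan(np.polyfit(l[i],d[i],1)[0])))
"
```

```text
Traceback (most recent call last):
  File "h.py", line 47, in ridge
    g=np.arange(-.022,.0221,.001); X,Y=np.meshgrid(g,g,indexing='ij'); P=np.array([[proj(n,[c[0]+x,c[1]+y,z]) for y in g] for x in g],np.float32)
                                                                                    ~~~~^^^^^^^^^^^^^^^^^^^^^
  File "h.py", line 12, in proj
    c=vision.camera_info(n); T=np.array(c['world_to_cam']); q=T[:3,:3]@np.array(p)+T[:3,3]
ValueError: time passes only in moves, steps and waits
```

```bash
sed -i 's/^from bench import status, vision/from bench import status, vision\nimport functools\nCI=functools.cache(lambda n: vision.camera_info(n))/; s/c=vision.camera_info(n)/c=CI(n)/' h.py
python3 -c "
from h import *
t=cv2.imread('pics/top1.png')[...,::-1];a=cv2.imread('pics/side1.png')[...,::-1]
c=[.530,-.308]
for r in(.012,.016,.02): print(r,ridge(t,'top',c,r,.06),ridge(a,'side',c,r,.06))
p=onz('side',303.5,250.9,.06);q=onz('side',316.1,262.9,.06);print(p,q,np.degrees(np.arctan2(q[1]-p[1],q[0]-p[0]))%180)
for P in([.53,-.308,.06],[.53,-.308,.034]): print(proj('side',P),proj('top',P))
for f in('top0','top1'):
  h=cv2.cvtColor(cv2.imread('pics/'+f+'.png'),cv2.COLOR_BGR2HSV); m=cv2.inRange(h,(8,70,120),(22,200,255)); m[:,:300]=0;m[:165]=0;m[222:]=0;m[:,352:]=0
  m=cv2.morphologyEx(m,cv2.MORPH_OPEN,np.ones((3,3))); k=max(cv2.findContours(m,0,1)[0],key=cv2.contourArea)[:,0,:]
  W=np.array([onz('top',*p,.002)[:2] for p in k]); R=cv2.minAreaRect((W*1000).astype(np.float32)); print(R)
  M=np.array(R[0])/1000; th=np.radians(32.2)
  for s in range(4):
    b=th+s*np.pi/2; d=(W-M)@[np.cos(b),np.sin(b)]; l=(W-M)@[-np.sin(b),np.cos(b)]; i=(d>.06)&(abs(l)<.05); print(s,i.sum(),d[i].mean(),np.degrees(np.arctan(np.polyfit(l[i],d[i],1)[0])))
"
```

```text
0.012 (np.float32(92.3642), np.float32(0.14210217)) (np.float32(90.36483), np.float32(0.070330754))
0.016 (np.float32(89.050446), np.float32(0.23625271)) (np.float32(94.6026), np.float32(0.12460463))
0.02 (np.float32(90.62638), np.float32(0.30657807)) (np.float32(94.51565), np.float32(0.18902703))
[ 0.52304163 -0.28945016  0.06      ] [ 0.5209978  -0.34120382  0.06      ] 87.73848085635748
[310.30171595 253.89752109] [327.53158181 191.98598252]
[309.80134513 261.39449014] [326.319963  192.4355125]
((535.5399780273438, -308.91717529296875), (147.83612060546875, 142.7784423828125), 31.973812103271484)
0 24 0.06717555847686824 1.5944589544530847
1 25 0.06926818730817279 0.8085761460835984
2 23 0.07198507288160036 0.16599610486269836
3 23 0.07006890450250051 0.27144735480676496
((533.2974853515625, -310.2409973144531), (141.375244140625, 142.63706970214844), 31.50495147705078)
0 23 0.06911227495583812 0.7324074331908463
1 24 0.06944655801245271 0.1793783438158636
2 23 0.06897262459975426 1.2573983479789648
3 25 0.0692936801242611 0.9118728751585425
```

All four boards hang. The timer is at about (0.530, -0.308), its dial ridge near 91°, the mat's x near 31.4° (so dial ≈ 0.97 rad). Moving over it.

Request:
apply_moves --targets '[[[-0.1,-0.033,0,0,0],[-0.21,-0.07,0,0,0],[-0.21,-0.07,0,0,0],[-0.21,-0.07,0,0,0],[-0.21,-0.07,0,0,0],[-0.21,-0.07,0,0,0],[-0.21,-0.07,0,0,0],[-0.21,-0.07,0,0,0],[-0.21,-0.07,0,0,0],[-0.21,-0.07,0,0,0],[-0.21,-0.07,0,0,0],[-0.21,-0.07,0,0,0],[-0.21,-0.07,0,0,0],[-0.21,-0.07,0,0,0],[-0.21,-0.07,0,0,0],[-0.19,-0.043,0,0,0],[0,0,0,0,0],[0,0,0,0,0]]]'

```text
clock: 45.65
eef_pos: [0.5293, -0.3103, 0.2825]
eef_rot: [-0.001, 0.659, 0.752, -0.0]
force: [-0.4, 1.4, -0.4]
gripper_width: 0.0876
grip_force: 0.0
```

Request:
apply_moves --targets '[[[0,0,0,0.047,0],[0,0,0,0.047,0],[0,0,0,0.047,0],[0,0,0,0.047,0],[0,0,0,0.047,0],[0,0,0,0.047,0],[0,0,0,0.047,0],[0,0,0,0.047,0],[0,0,0,0.047,0],[0,0,0,0.047,0],[0,0,0,0.047,0],[0,0,0,0.047,0],[0,0,0,0.047,0],[0,0,0,0.047,0],[0,0,0,0.047,0],[0,0,0,0,0]]]'

```text
clock: 47.25
eef_pos: [0.5306, -0.3084, 0.2825]
eef_rot: [-0.0, 0.968, -0.253, -0.001]
force: [0.0, 0.8, -0.3]
gripper_width: 0.0881
grip_force: 0.0
```

```bash
python3 -c "
from h import *
a=grab('side','side2.png');t=grab('top','top2.png')
h=cv2.cvtColor(a,cv2.COLOR_RGB2HSV); m=cv2.inRange(h,(170,120,60),(180,255,255))|cv2.inRange(h,(0,150,60),(5,255,255))
for c in cv2.findContours(m,0,2)[0]:
    if cv2.contourArea(c)>60: print('side',cv2.boundingRect(c),cv2.contourArea(c))
go([.53,-.308,.2])
for r in(.012,.016,.02): print(r,ridge(a,'side',[.53,-.308],r,.06))
"
```

```text
side (298, 250, 23, 22) 336.0
side (363, 241, 15, 12) 99.5
t 47.4 pos [ 0.5305 -0.309   0.283 ] yaw -119.02 tilt -1.0 | twist 0 shift [-0.008 -0.005  0.691] | q [-0.26  0.68  1.13  1.63 -0.64  1.25 -1.08] F [-0.   0.2  0.5] w 0.0878 gf 0.0
0.012 (np.float32(82.003174), np.float32(0.13465907))
0.016 (np.float32(80.93176), np.float32(0.23096478))
0.02 (np.float32(79.309906), np.float32(0.30532277))
```

Request:
apply_moves --targets '[[[-0.008,-0.005,0.1,0,0],[0,0,0.2,0,0],[0,0,0.2,0,0],[0,0,0.2,0,0],[0,0,0.2,0,0],[0,0,0.2,0,0],[0,0,0.2,0,0],[0,0,0.2,0,0],[0,0,0.2,0,0],[0,0,0.2,0,0],[0,0,0.1,0,0],[0,0,0.04,0,0],[0,0,0,0,0],[0,0,0,0,0]]]' --newtons 30

```text
clock: 48.75
eef_pos: [0.5303, -0.3095, 0.0396]
eef_rot: [0.0, 0.968, -0.253, 0.001]
force: [-0.4, -0.5, -0.3]
gripper_width: 0.0883
grip_force: 0.0
```

```bash
python3 -c "
from h import *
go([.53,-.308,.0355])
a=grab('side','side3.png')
cv2.imwrite('pics/c11.png',cv2.resize(a[200:300,260:380],(720,600),interpolation=2)[...,::-1])
"
```

```text
t 48.8 pos [ 0.5303 -0.3095  0.0396] yaw -119.29 tilt -1.0 | twist 0 shift [-0.008 -0.01   0.034] | q [-0.11  0.95  0.85  1.78 -0.93  0.87 -0.89] F [-0.4 -0.5 -0.3] w 0.0883 gf 0.0
```

View pics/c11.png

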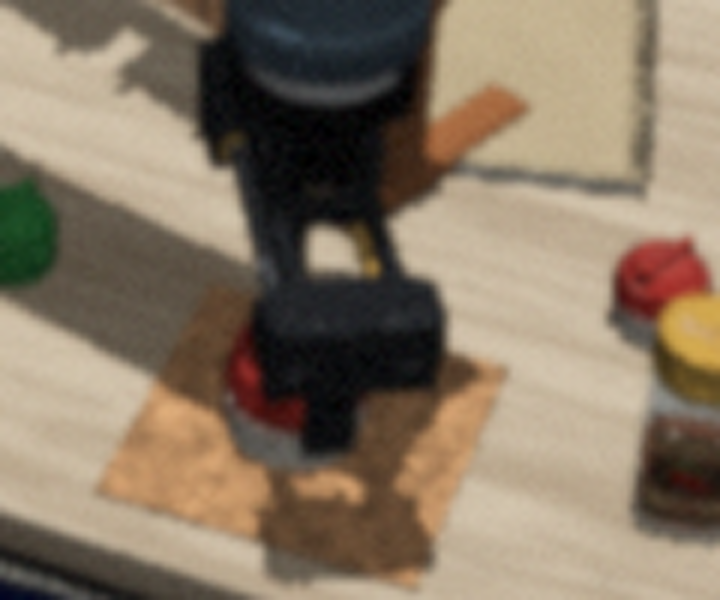

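The near finger is in front of the dial and the timer sits between the fingers. Lower 4 mm and grip.

Request:
apply_moves --targets '[[[-0.008,-0.01,0.03,0,0],[0,0,0,0,0],[0,0,0,0,1],[0,0,0,0,1],[0,0,0,0,1],[0,0,0,0,1],[0,0,0,0,1],[0,0,0,0,1]]]' --newtons 45

```text
clock: 49.6
eef_pos: [0.5295, -0.3074, 0.035]
eef_rot: [-0.0, 0.967, -0.253, -0.0]
force: [-0.3, -0.5, -0.2]
gripper_width: 0.0559
grip_force: 43.1
```

Request:
apply_moves --targets '[[[0,0,0.02,0,1],[0,0,0.02,0,1],[0,0,0,0,1],[0,0,0,0,1]]]'

```text
clock: 50.0
eef_pos: [0.5298, -0.3078, 0.0344]
eef_rot: [-0.001, 0.967, -0.253, 0.001]
force: [-9.0, 10.6, 38.8]
gripper_width: 0.0562
grip_force: 48.2
```

Request:
apply_moves --targets '[[[0,0,-0.013,0,1],[0,0,-0.013,0,1],[0,0,0,0,1]]]'

```text
clock: 50.3
eef_pos: [0.5297, -0.3076, 0.0348]
eef_rot: [-0.0, 0.967, -0.253, 0.0]
force: [-3.9, 3.8, 12.3]
gripper_width: 0.0562
grip_force: 44.9
```

Request:
apply_moves --targets '[[[0,0,0,-0.03,1],[0,0,0,-0.03,1],[0,0,0,-0.03,1],[0,0,0,0,1]]]'

```text
clock: 50.7
eef_pos: [0.5298, -0.3078, 0.0348]
eef_rot: [-0.0, 0.994, -0.113, 0.001]
force: [-2.8, 2.0, 11.9]
gripper_width: 0.0555
grip_force: 44.8
```

```bash
python3 -c "
from h import *
go([.53,-.308,.0355]); print(st()[0]['torque'])"
```

```text
t 50.7 pos [ 0.5298 -0.3078  0.0348] yaw -102.98 tilt -1.0 | twist 0 shift [ 0.002  0.002 -0.006] | q [-0.08  0.92  0.79  1.78 -0.88  0.83 -0.65] F [-2.8  2.  11.9] w 0.0555 gf 44.8
[0.60316596 0.71247548 0.04081469]
```

Request:
apply_moves --targets '[[[0,0,0,-0.03,1],[0,0,0,-0.03,1],[0,0,0,-0.03,1],[0,0,0,-0.03,1],[0,0,0,-0.03,1],[0,0,0,-0.03,1],[0,0,0,-0.03,1],[0,0,0,-0.03,1],[0,0,0,0,1]]]'

```text
clock: 51.6
eef_pos: [0.5296, -0.3075, 0.0347]
eef_rot: [-0.001, 0.965, 0.261, 0.001]
force: [-3.2, 3.0, 13.2]
gripper_width: 0.0559
grip_force: 45.0
```

```bash
python3 -c "
from h import *
go([.53,-.308,.0355],50.9)"
```

```text
t 51.6 pos [ 0.5296 -0.3075  0.0347] yaw -59.78 tilt -1.0 | twist -0.6149 shift [-0.005 -0.001 -0.006] | q [ 0.02  0.85  0.62  1.78 -0.7   0.75 -0.02] F [-3.2  3.  13.2] w 0.0559 gf 45.0
```

Request:
apply_moves --targets '[[[0,0,0,-0.03,1],[0,0,0,-0.03,1],[0,0,0,-0.03,1],[0,0,0,-0.03,1],[0,0,0,-0.03,1],[0,0,0,-0.03,1],[0,0,0,-0.03,1],[0,0,0,-0.03,1],[0,0,0,-0.03,1],[0,0,0,-0.03,1],[0,0,0,0,1]]]'

```text
clock: 52.7
eef_pos: [0.5293, -0.3074, 0.0348]
eef_rot: [-0.0, 0.742, 0.671, 0.0]
force: [-3.5, 3.3, 14.3]
gripper_width: 0.056
grip_force: 45.2
```

```bash
python3 -c "
from h import *
go([.53,-.308,.0355],50.9)"
```

```text
t 52.7 pos [ 0.5293 -0.3074  0.0348] yaw -5.78 tilt -1.0 | twist -0.3149 shift [-0.008 -0.    -0.006] | q [ 0.17  0.79  0.39  1.77 -0.45  0.68  0.72] F [-3.5  3.3 14.3] w 0.056 gf 45.2
```

Force is drifting up a little; easing 0.2 mm and finishing the turn.

Request:
apply_moves --targets '[[[0,0,-0.002,-0.03,1],[0,0,0,-0.03,1],[0,0,0,-0.03,1],[0,0,0,-0.03,1],[0,0,0,-0.03,1],[0,0,0,-0.03,1],[0,0,0,-0.03,1],[0,0,0,-0.03,1],[0,0,0,-0.03,1],[0,0,0,-0.03,1],[0,0,0,-0.014,1],[0,0,0,0,1],[0,0,0,0,1]]]'

```text
clock: 54.0
eef_pos: [0.5293, -0.308, 0.0348]
eef_rot: [-0.0, 0.337, 0.941, -0.0]
force: [-3.6, 1.8, 10.8]
gripper_width: 0.0561
grip_force: 44.7
```

```bash
python3 -c "
from h import *
go([.53,-.308,.0355],50.9)"
```

```text
t 54.0 pos [ 0.5293 -0.308   0.0348] yaw 50.57 tilt -1.0 | twist -0.0018 shift [-0.004  0.004 -0.006] | q [ 0.35  0.75  0.15  1.76 -0.17  0.65  1.47] F [-3.6  1.8 10.8] w 0.0561 gf 44.7
```

Request:
apply_moves --targets '[[[0,0,0,0,0.3],[0,0,0,0,0],[0,0,0,0,0],[0,0,0,0,0],[0,0,0,0,0],[0,0,-0.1,0,0],[0,0,-0.2,0,0],[0,0,-0.2,0,0],[0,0,-0.2,0,0],[0,0,-0.2,0,0],[0,0,-0.2,0,0],[0,0,-0.2,0,0],[0,0,-0.2,0,0],[0,0,-0.2,0,0],[0,0,-0.2,0,0],[0,0,-0.2,0,0],[0,0,-0.1,0,0],[0,0,0,0,0]]]'

```text
clock: 55.8
eef_pos: [0.5303, -0.308, 0.2998]
eef_rot: [0.002, 0.337, 0.941, -0.0]
force: [-0.6, 0.8, 0.1]
gripper_width: 0.0884
grip_force: 0.0
```

```bash
python3 -c "
from h import *
go([.604,.091,.283])"
```

```text
t 55.8 pos [ 0.5303 -0.308   0.2998] yaw 50.6 tilt -1.0 | twist 0 shift [1.636 2.959 0.14 ] | q [ 0.29  0.42  0.22  1.59 -0.1   1.14  1.42] F [-0.6  0.8  0.1] w 0.0884 gf 0.0
```

Request:
apply_moves --targets '[[[0.05,0.09,0,0,0],[0.11,0.2,0,0,0],[0.11,0.2,0,0,0],[0.11,0.2,0,0,0],[0.11,0.2,0,0,0],[0.11,0.2,0,0,0],[0.11,0.2,0,0,0],[0.11,0.2,0,0,0],[0.11,0.2,0,0,0],[0.11,0.2,0,0,0],[0.11,0.2,0,0,0],[0.11,0.2,0,0,0],[0.11,0.2,0,0,0],[0.11,0.2,0,0,0],[0.11,0.2,0,0,0],[0,0,0,0,0],[0,0,0,0,0]]]'

```text
clock: 57.5
eef_pos: [0.6011, 0.0827, 0.2961]
eef_rot: [-0.001, 0.336, 0.942, -0.001]
force: [-0.6, 0.0, -0.3]
gripper_width: 0.0883
grip_force: 0.0
```

```bash
python3 -c "
from h import *
t=grab('top','top4.png');a=grab('side','side4.png')
o=np.zeros((600,800,3),np.uint8)
o[:,:400]=np.vstack([cv2.resize(a[100:220,190:350],(400,300),interpolation=2),cv2.resize(a[238:283,280:340],(400,300),interpolation=2)])
o[:,400:]=np.vstack([cv2.resize(t[110:230,240:400],(400,300),interpolation=2),cv2.resize(t[168:213,300:360],(400,300),interpolation=2)])
cv2.imwrite('pics/c12.png',o[...,::-1])
h=cv2.cvtColor(t,cv2.COLOR_RGB2HSV); m=cv2.inRange(h,(172,150,80),(180,255,255))|cv2.inRange(h,(0,190,80),(4,255,255))
c=[.53,-.308]
for k in cv2.findContours(m,0,2)[0]:
    if cv2.contourArea(k)>60:
        e=cv2.minEnclosingCircle(k); print(e,onz('top',*e[0],.034))
for r in(.012,.016,.02): print(r,ridge(t,'top',c,r,.06),ridge(a,'side',c,r,.06))
"
```

```text
((326.2086181640625, 192.39404296875), 8.060301780700684) [ 0.53013906 -0.30759408  0.034     ]
((337.4090881347656, 145.0454559326172), 5.509299278259277) [ 0.70408088 -0.34602405  0.034     ]
0.012 (np.float32(84.56322), np.float32(0.17505407)) (np.float32(81.863045), np.float32(0.056755252))
0.016 (np.float32(83.64316), np.float32(0.18333122)) (np.float32(85.19891), np.float32(0.10606248))
0.02 (np.float32(82.04751), np.float32(0.34639162)) (np.float32(80.8305), np.float32(0.25446042))
```

View pics/c12.png

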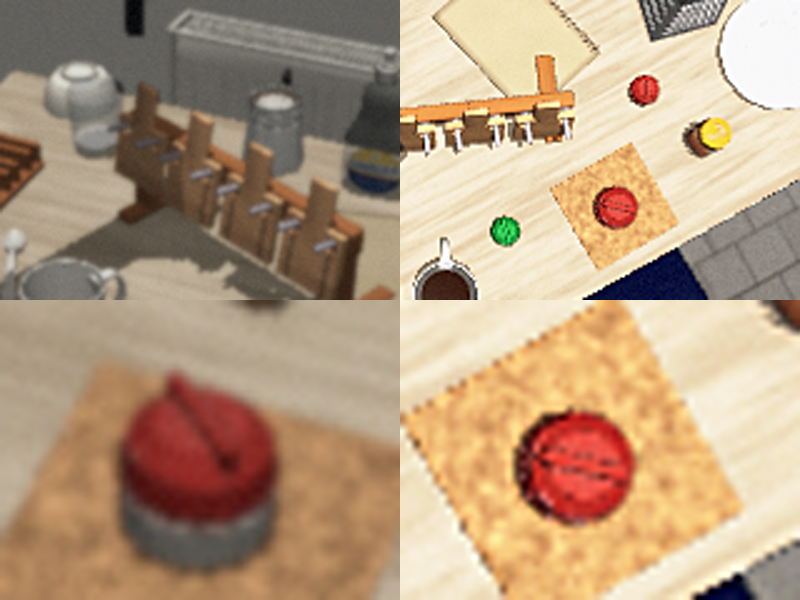

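All four boards hang with both pins through. The timer has not moved from (0.530, -0.308) and stands on its mat. Its ridge is now at about 83° (was 92°), which matches the 170° turn. Handing in.

```bash
python3 -c "
from bench import sign_off
print(sign_off())"
```

```text
the job is handed in; nothing more can be done
None
```

I handed the job in at about 58 s: all four boards hang on pairs 1–4, and the timer stands on its mat turned to about 45 minutes. I read the dial angle off its ridge, to roughly half a minute. I pressed with 11–14 N through the turn, but the cameras could not show whether the base stayed square to the mat.

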